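# Lay out the piled rigging kit on its inspection mats

## Robot

A 6-joint arm with a two-finger parallel gripper is mounted at the origin on the work surface. World frame = base frame: x ahead of the robot, y to its left, z up, the work surface at z = 0. Lengths are in m, angles in rad, forces in N, time in s.
With the tool pointing down it reaches from about 0.35 to 0.975 m from the base axis. Payload 4.9 kg.
Tool frame: the origin (TCP) lies midway between the tips of the shut fingers; the grasp point (between the pads) lies 19 mm behind it; z points along the fingers, y is the direction in which the jaws open and shut (so a half turn about z gives the same grasp; the last joint's range is limited). The gripper opens to 85 mm and grips with 20 to 120 N. Pads are 22 mm wide; open, the fingers measure 114 mm over their backs; the gripper's body (76 mm by 85 mm) begins 54 mm behind the grasp point. The pads swing forward as they close: fully open they stand 13 mm farther back than shut.
Start: joints at [1.054, 0.053, 1.613, -0, 1.476, -0.119], TCP at [0.242, 0.576, 0.231] pointing down, gripper open.
Joint ranges: [-3.01, 3.01], [-1.01, 2.22], [0.06, 2.58], [-1.02, 4.17], [0.09, 2.62], [-3.14, 3.14]. Speed limits (rad/s): [2.57, 2.57, 3.14, 3.14, 3.14, 3.14].

## Interface

Orientations are given as a unit quaternion [w, x, y, z].
In Python, from plant import manip gives the robot as it stands. The module is installed in compiled form; this text tells all that it offers.
- The arm moves only by the tool move_arm, never from a script. Its argument "rows" is a list of rows, each an object of numbers: "tx", "ty", "tz": the shift along the tool's x, y, z in m; "ax", "ay", "az": the turn, a rotation vector about the tool's x, y, z in degrees; "jaw": the closure in counts, from 0 (fully open) to 255 (shut). In form: [{"tx": .., "ty": .., "tz": .., "ax": .., "ay": .., "az": .., "jaw": ..}, ...]. A call has 1 to 12 rows; each row shifts and turns the pose as measured when the row begins, along the tool's axes as they then stand; what a row does not reach is not made up. A row lasts 1/10 s, in which the tool goes at most 50 mm and 8.59 degrees, less where a joint would pass 70% of its speed; a pose out of reach is approached as far as the arm can. A call with a gripper value outside its range is refused whole. The fingers move at their own pace and stop on an object; the grip force is fixed at half the most. Time passes only in rows, so rows that do not move let the fingers close. It gives the time, the measured TCP pose, the force and the opening at its end, in the units of the state.
- manip.state(): the state, without advancing time (a new reading comes with each control period).
- manip.grab_frame(name): name is "scene" or "top"; returns a dict with "color" (420x560x3 uint8, red, green, blue), "intrinsics" (3x3 intrinsics, pixels), "dist_coeffs" ([k1, k2, p1, p2, k3] as OpenCV has them; the pictures are not rectified), "R" (3x3) and "t" (3): a world point X has camera coordinates R X + t. Camera axes: x right, y down, z forward; pixel columns grow to the right and rows downward; lengths in m; the calibration is good to about 2 mm. A picture is of the moment at which its call begins. There is no depth.
- manip.job_done(): hands the job in, once; it reports no verdict.
The state is a dict: "time": time; "joint_pos": joint angles; "joint_vel": joint speeds; "joint_efforts": joint torques, N m; "tool_pos": TCP position; "tool_rot": TCP orientation; "contact_force": force on the tool from outside, world axes, zero at the start; "ft_torque": the same for the moment, N m; "gripper_width": opening from 0.0 (shut) to 1.0 (fully open).
Only numpy, scipy, OpenCV 4.12 (cv2) and the standard library are available. Lean on these libraries where they do the work, as an engineer would, in place of code of your own. Each camera call takes 0.05 s, during which the arm holds its last target.

## Task

The returned rigging kit lies in a pile on the counter: carabiner on descender on red plate on wooden block. Take the pile apart from the top down, one piece at a time, and set (do not drop) each piece flat on the mat that shows its outline, in the middle and lengthways along the outline; either way round will do. Leave the small brass tin and the hand radio standing where they are.

Things in the scene. Friction and masses are not known exactly. Their poses are not given: they have to be found in the camera images.
- carabiner_center (a point): Chrome oval carabiner, a closed ring of round 12 mm steel bar, 106 mm long, 54 mm wide, 12 mm thick, 0.2 kg; starts on top of the pile, flat across the descender. The point is its centre, half-way up (6 mm above its underside); x along its length, y across its width, z up. It can be gripped across its width at the middle.
- descender_center (a point): Matte black steel figure-eight descender: a 58 mm and a 52 mm ring of 14 mm round bar joined by a neck 22 mm wide, to be gripped there (clear 12 mm each way along x); 123 mm long, 14 mm thick, 0.26 kg. Starts second in the pile, under the carabiner. The point is mid-neck, half-way up (7 mm above the underside); x along its length to the smaller ring, y across the neck, z up.
- plate_center (a point): Red aluminium rescue plate, a flat bar with three 25 mm holes in a row, 130 x 54 x 12 mm, about 0.18 kg; at the start third in the pile, lying crosswise on the wooden block. The point is its centre, half-way up (6 mm above the underside); x along its length, y across its width, z up.
- block_center (a point): Wooden spacer block, 150 x 56 x 40 mm, about 0.22 kg; at the start the bottom of the pile, flat on the counter. The point is its centre, half-way up (20 mm above the underside); x along its length, y across its width, z up.
- mat_oval_top (a point): Fixed thin mat, 165 x 84 x 5 mm, lying flat on the counter: blue, with a white oval ring drawn on it. The point is the centre of its top face, 5 mm above the counter; x along its length (the drawn outline's length too), z up. It is the place of the carabiner.
- mat_eight_top (a point): Fixed thin mat, 165 x 84 x 5 mm, lying flat on the counter: yellow, with a black figure-eight drawn on it. The point is the centre of its top face, 5 mm above the counter; x along its length (the drawn outline's length too), z up. It is the place of the descender (the middle of its neck over this point).
- mat_plate_top (a point): Fixed thin mat, 165 x 84 x 5 mm, lying flat on the counter: white, with a red rectangle with three white dots drawn on it. The point is the centre of its top face, 5 mm above the counter; x along its length (the drawn outline's length too), z up. It is the place of the red rescue plate.
- mat_block_top (a point): Fixed thin mat, 165 x 84 x 5 mm, lying flat on the counter: green, with a brown rectangle drawn on it. The point is the centre of its top face, 5 mm above the counter; x along its length (the drawn outline's length too), z up. It is the place of the wooden spacer block.
- tin: Bystander, to be left standing: small brass-coloured tin, 42 mm across, 35 mm high, loose on the counter. Origin at the centre of its underside.
- radio: Bystander, to be left standing: grey hand-held radio standing upright, 36 x 58 x 105 mm with a stub aerial to 140 mm, loose on the counter. Origin at the centre of its underside.
Things that resemble listed ones, but are neither listed nor needed, are in the scene too. What is meant by the part that bears descender_center is not purple, and is the smaller of those in its own colour. Of the things that look like the part that bears mat_oval_top, take the one that is nearest to the robot's base at the start.

How it is judged:
By the outcome, as a careful person would: the job done as asked, in the order asked, and still so for the second after the job is handed in, with the robot touching nothing.
It also fails if it takes over 120 s, if anything falls off the work surface, if the arm or the gripper's body presses on something with over 40 N, if the wrist force passes 120 N, or if a joint passes its speed limit or range.

## Working session

There is one attempt and no reset: what is moved stays moved. The work goes in short steps, Python scripts to look and compute and a tool call to move; the robot and the scene stay as the last step left them, time stands still between calls to the robot, and variables do not carry over. Pictures are saved under pics/ and viewed, and the job is handed in when it is done.

Besides the shell and the picture viewer there is one more tool, called after ">>>" as a command line: name --argument value ..., lists and objects as JSON in quotes. move_arm: Moves the arm, as the interface text tells. Its arguments: {"type":"object","properties":{"rows":{"type":"array"}},"required":["rows"]}

```bash
mkdir -p pics
cat > h.py <<'E'
import numpy as np, cv2, json
from plant import manip
def grab(n,save):
    f=manip.grab_frame(n)
    np.savez('cam_%s.npz'%n,K=f['intrinsics'],d=f['dist_coeffs'],R=f['R'],t=f['t'],c=f['color'])
    cv2.imwrite('pics/'+save,f['color'][:,:,::-1]); return f
def load(n): return np.load('cam_%s.npz'%n)
def px2w(n,uv,z):
    f=load(n); uv=np.array(uv,float).reshape(-1,1,2)
    p=cv2.undistortPoints(uv,f['K'],np.array(f['d'],float))[:,0]
    R=f['R'];t=f['t'];C=-R.T@t
    r=np.c_[p,np.ones(len(p))]@R
    return C+r*((z-C[2])/r[:,2])[:,None]
def w2px(n,X):
    f=load(n); return cv2.projectPoints(np.array(X,float).reshape(-1,1,3),cv2.Rodrigues(f['R'])[0],f['t'],f['K'],np.array(f['d'],float))[0][:,0]
def crop(n,x0,y0,x1,y1,s,save):
    c=load(n)['c'][y0:y1,x0:x1,::-1]
    cv2.imwrite('pics/'+save,cv2.resize(c,None,fx=s,fy=s,interpolation=cv2.INTER_CUBIC))
E
python3 - <<'E'
from h import *
for n in('scene','top'):
    f=grab(n,n+'0.png'); print(n,-f['R'].T@f['t'],f['R'].round(2).tolist(),f['intrinsics'][0,0])
s=manip.state();print({k:np.round(v,3).tolist() for k,v in s.items()})
E
```

```text
scene [ 1.13574482 -0.04092379  0.95382675] [[0.21, 0.98, 0.02], [0.77, -0.15, -0.62], [-0.61, 0.14, -0.78]] 487.8805604573538
top [0.19385876 0.0871802  1.24608794] [[0.04, -1.0, -0.0], [-0.97, -0.04, -0.23], [0.23, 0.01, -0.97]] 485.82803598826433
{'time': 0.1, 'joint_pos': [1.054, 0.053, 1.614, 0.0, 1.476, -0.119], 'joint_vel': [-0.0, 0.0, -0.003, -0.001, -0.0, -0.0], 'joint_efforts': [-0.001, -39.49, -37.137, -0.0, 0.004, 0.0], 'tool_pos': [0.242, 0.576, 0.23], 'tool_rot': [-0.0, 0.198, 0.98, -0.001], 'contact_force': [-0.027, -0.23, 1.183], 'ft_torque': [0.007, 0.013, 0.023], 'gripper_width': 1.002}
```

View pics/scene0.png

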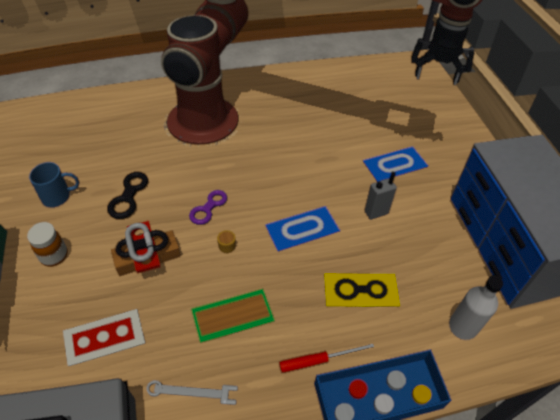

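View pics/top0.png

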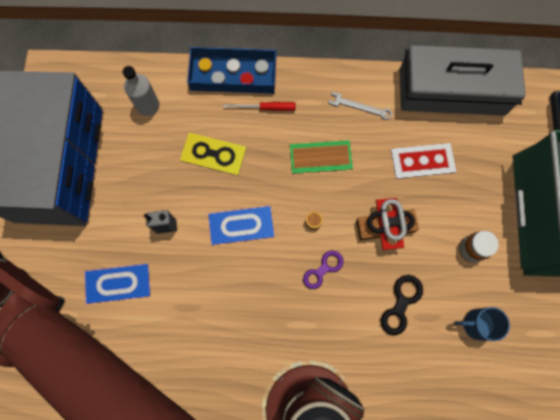

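The scene shows the pile at about scene (146,245) / top (390,222). The radio is at top (160,221) and the tin at (314,220). There are three lookalike groups to settle:
- **Descenders:** pile (390,222), loose black (401,305) and purple (323,269).
- **Oval mats:** (241,226) and (118,284).

I'll measure these and crop in.

Run:
```python
from h import *
print(px2w('top',[(241,226),(118,284),(213,153),(321,156),(424,160),(314,222)],.005).round(3))
print(np.hypot(*px2w('top',[(241,226),(118,284)],.005)[:,:2].T))
crop('top',340,170,440,345,4.5,'pile_t.png')
crop('scene',80,160,220,280,5.5,'pile_s.png')
crop('top',170,120,280,250,4.5,'m1.png')
crop('top',280,130,470,190,4.2,'m2.png')
```

```text
[[ 0.445  0.191  0.005]
 [ 0.281  0.497  0.005]
 [ 0.643  0.279  0.005]
 [ 0.647 -0.014  0.005]
 [ 0.647 -0.292  0.005]
 [ 0.464  0.001  0.005]]
[0.48435102 0.57063136]
```

View pics/pile_t.png

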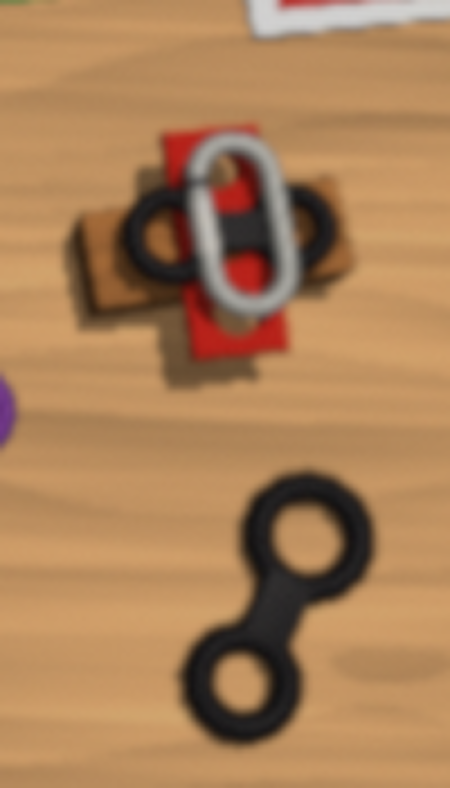

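View pics/pile_s.png

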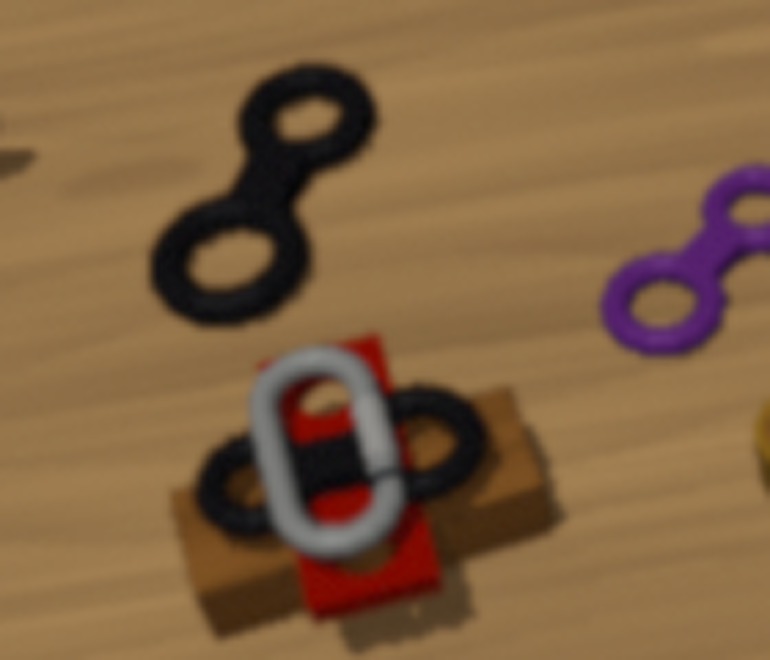

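View pics/m1.png

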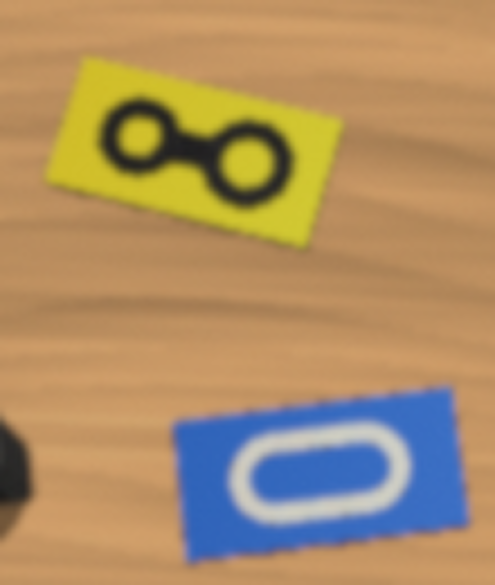

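View pics/m2.png

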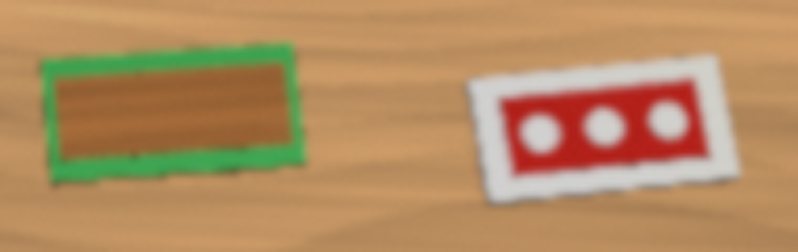

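Confirmed: the pile's descender is the smaller of the two black ones. The nearer oval mat is (241,226), at 0.484 m against 0.571 m. Next I'll measure the mat corners in the other camera, plus finer crops of the pile.

Run:
```python
from h import *
crop('scene',260,195,405,315,5.5,'s1.png')
crop('scene',55,280,285,370,3.4,'s2.png')
crop('top',350,185,430,260,7.5,'pt.png')
crop('scene',105,210,190,280,8.5,'ps.png')
```

```text
(no output)
```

View pics/s1.png

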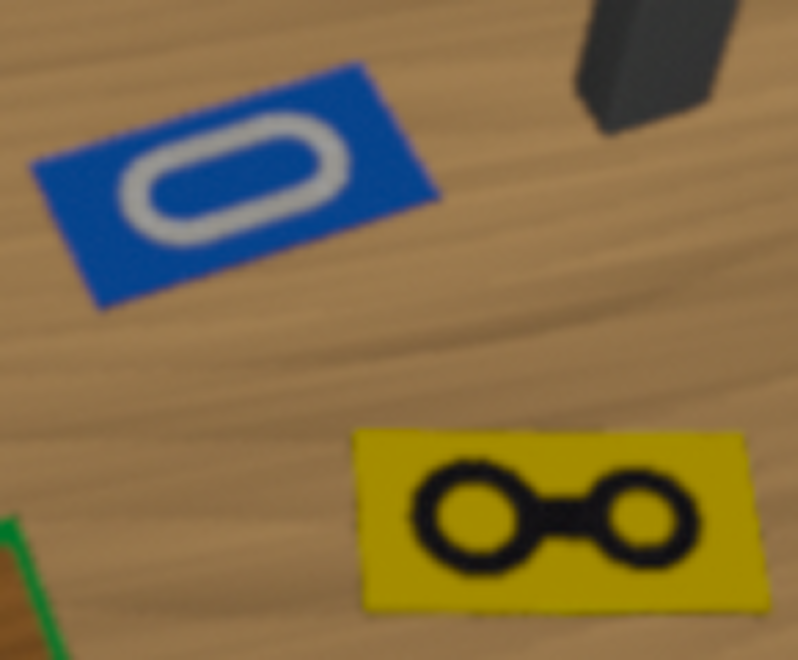

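View pics/s2.png

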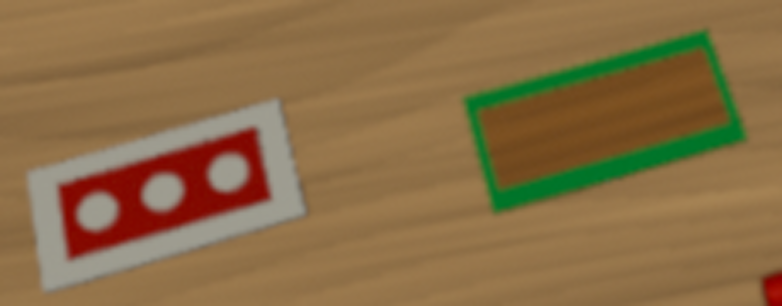

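View pics/pt.png

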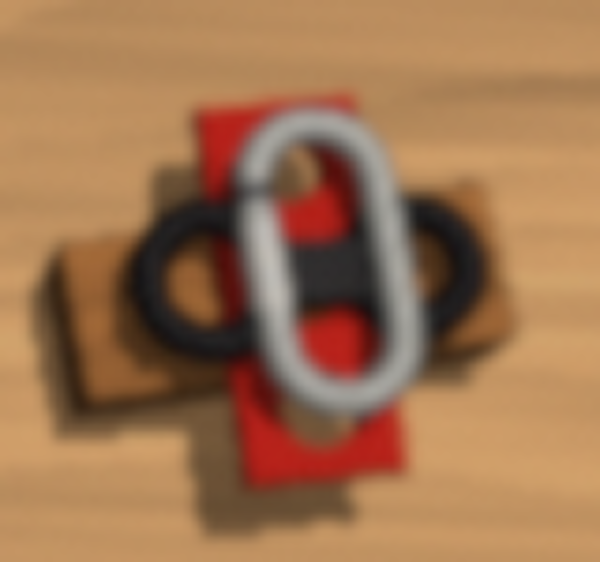

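View pics/ps.png

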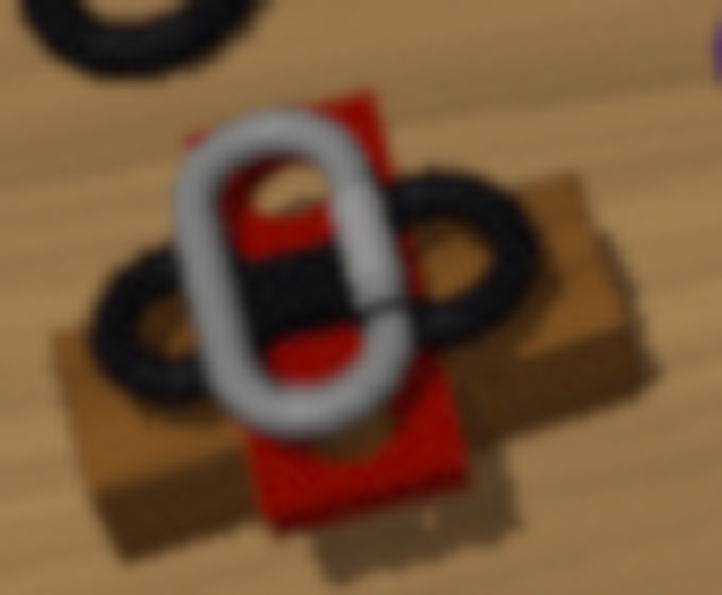

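```bash
cat > fit.py <<'E'
from h import *
from scipy.optimize import least_squares
def up(p,s,x0,y0): return (np.array(p,float)+.5)/s-.5+[x0,y0]
def rays(n,px,z): return px2w(n,px,z)[:,:2]
def R2(t): return np.array([[np.cos(t),-np.sin(t)],[np.sin(t),np.cos(t)]])
def matfit(sc,tp,yaw0):
    # local a = long axis (+y-ish), b (+x-ish)
    A=.0825;B=.042
    Ls=np.array([[-A,-B],[A,-B],[A,B],[-A,B]]);Lt=np.array([[A,B],[-A,B],[-A,-B],[A,-B]])
    ps=np.r_[rays('scene',sc[:2],.005),rays('scene',sc[2:],0.)]
    pt=np.r_[rays('top',tp[:2],.005),rays('top',tp[2:],0.)]
    def f(q,P,L):
        e=np.array([np.cos(q[2]),np.sin(q[2])]);n=np.array([e[1],-e[0]])
        return (q[:2]+L[:,:1]*e+L[:,1:]*n-P).ravel()
    o=[]
    for P,L in((ps,Ls),(pt,Lt),(np.r_[ps,pt],np.r_[Ls,Lt])):
        r=least_squares(f,[*P.mean(0),yaw0],args=(P,L)); o.append(r)
        print((r.x[:2]*1000).round(1),np.degrees(r.x[2]).round(2),'rms mm',(1000*np.sqrt(np.mean(r.fun**2))).round(2))
    return o[2].x
def stadium(p,L,W):
    h=(L-W)/2; d=p.copy(); d[:,0]=np.sign(p[:,0])*np.maximum(abs(p[:,0])-h,0)
    return np.hypot(d[:,0],d[:,1])-W/2
def rect(p,L,W):
    q=abs(p)-[L/2,W/2]; return np.where((q>0).all(1),np.hypot(*q.T),q.max(1))
def shapefit(sets,sd,q0):
    P=[rays(n,px,z) for n,px,z in sets]
    f=lambda q,P: sd((P-q[:2])@R2(q[2]))
    for PP in P+[np.vstack(P)]:
        r=least_squares(f,q0,args=(PP,),loss='soft_l1',f_scale=.002)
        print((r.x[:2]*1000).round(1),np.degrees(r.x[2]).round(2),'rms mm',(1000*np.sqrt(np.mean(f(r.x,PP)**2))).round(2))
    return r.x
E
python3 - <<'E'
from fit import *
s1=lambda p:up(p,5.5,260,195); s2=lambda p:up(p,3.4,55,280); m1=lambda p:up(p,4.5,170,120); m2=lambda p:up(p,4.2,280,130)
for nm,a,b in (('oval',s1([(32,163),(361,62),(441,200),(101,310)]),m1([(173,421),(454,387),(469,525),(187,563)])),
 ('eight',s1([(353,430),(744,433),(770,611),(364,611)]),m1([(85,56),(343,120),(306,248),(45,183)])),
 ('plate',s2([(28,172),(279,99),(306,214),(45,291)]),m2([(468,80),(718,55),(741,178),(492,203)])),
 ('block',s2([(466,99),(708,32),(745,139),(496,212)]),m2([(41,61),(295,44),(304,165),(54,184)]))):
    print(nm); matfit(a,b,1.57)
pt=up([(312,104),(345,417),(238,180),(256,290),(400,180),(420,290),(282,384),(370,120)],7.5,350,185)
ps=up([(280,108),(300,440),(176,210),(200,330),(372,190),(412,330),(240,415),(370,415)],8.5,105,210)
print('carab');shapefit([('scene',ps,.072),('top',pt,.072)],lambda p:stadium(p,.106,.054),[.47,-.2,0])
E
```

```text
oval
[450.8 195.2] 99.85 rms mm 1.19
[448.6 191.7] 99.64 rms mm 0.76
[449.7 193.4] 99.74 rms mm 1.76
eight
[645.2 282.7] 77.71 rms mm 0.9
[643.5 279.6] 77.58 rms mm 0.84
[644.4 281.1] 77.65 rms mm 1.51
plate
[ 649.3 -289.4] 98.18 rms mm 1.03
[ 647.4 -292.4] 98.76 rms mm 0.93
[ 648.4 -290.9] 98.47 rms mm 1.63
block
[649.6 -10.2] 96.46 rms mm 2.22
[645.9 -13.7] 96.65 rms mm 1.36
[647.8 -12. ] 96.56 rms mm 2.57
carab
[ 466.8 -188.9] 8.39 rms mm 1.31
[ 464.8 -192.2] 8.34 rms mm 0.4
[ 465.7 -190.6] 8.27 rms mm 1.59
```

```bash
cat > plan.py <<'E'
import sys; from h import *
from scipy.spatial.transform import Rotation as Ro
def plan(x,y,z,yaw=None):
    """rotate first (az/row), then translate; also level correction"""
    s=manip.state(); w=s['tool_rot'];R=Ro.from_quat([w[1],w[2],w[3],w[0]]); p=np.array(s['tool_pos'])
    Y=R.as_matrix()[:,1]; cy=np.degrees(np.arctan2(Y[1],Y[0]))
    if yaw is None: yaw=cy
    d=(yaw-cy+90)%180-90
    a=np.radians(cy+d); Rt=np.c_[[np.sin(-a),np.cos(a),0],[np.cos(a),np.sin(a),0],[0,0,-1]]
    rv=(R.inv()*Ro.from_matrix(Rt)).as_rotvec(degrees=True)
    t=Rt.T@(np.array([x,y,z])-p)
    print('t',round(s['time'],2),'pos',p.round(4),'yawY',cy.round(2),'F',np.round(s['contact_force'],1),'w',round(s['gripper_width'],3),'j',np.round(s['joint_pos'],2))
    print('rotvec deg',rv.round(2),'n>=',np.ceil(np.linalg.norm(rv)/8.59),'| then shift mm',(t*1000).round(1),'n>=',np.ceil(np.linalg.norm(t)/.05))
if __name__=='__main__': plan(*map(float,sys.argv[1:]))
E
python3 plan.py .4657 -.1906 .16 98.3
```

```text
t 0.1 pos [0.2418 0.5757 0.2302] yawY 67.21 F [-0.  -0.2  1.2] w 1.002 j [ 1.05  0.05  1.61  0.    1.48 -0.12]
rotvec deg [ -0.1   -0.04 -31.09] n>= 4.0 | then shift mm [-110.9 -790.6   70.2] n>= 17.0
```

>>> move_arm --rows '[{"az":-7.8,"jaw":0},{"az":-7.8,"jaw":0},{"az":-7.8,"jaw":0},{"az":-7.7,"jaw":0},{"tx":-0.006,"ty":-0.044,"tz":0.003,"jaw":0},{"tx":-0.006,"ty":-0.044,"tz":0.003,"jaw":0},{"tx":-0.006,"ty":-0.044,"tz":0.003,"jaw":0},{"tx":-0.006,"ty":-0.044,"tz":0.003,"jaw":0},{"tx":-0.006,"ty":-0.044,"tz":0.003,"jaw":0},{"tx":-0.006,"ty":-0.044,"tz":0.003,"jaw":0},{"tx":-0.006,"ty":-0.044,"tz":0.003,"jaw":0},{"tx":-0.006,"ty":-0.044,"tz":0.003,"jaw":0}]'

```text
schema error: expected keys tx, ty, tz, ax, ay, az, jaw
```

```bash
python3 plan.py .4657 -.1906 .16 98.3
```

```text
t 0.1 pos [0.2418 0.5757 0.2302] yawY 67.21 F [-0.  -0.2  1.2] w 1.002 j [ 1.05  0.05  1.61  0.    1.48 -0.12]
rotvec deg [ -0.1   -0.04 -31.09] n>= 4.0 | then shift mm [-110.9 -790.6   70.2] n>= 17.0
```

All seven keys are required.

>>> move_arm --rows '[{"tx":0,"ty":0,"tz":0,"ax":0,"ay":0,"az":-7.8,"jaw":0},{"tx":0,"ty":0,"tz":0,"ax":0,"ay":0,"az":-7.8,"jaw":0},{"tx":0,"ty":0,"tz":0,"ax":0,"ay":0,"az":-7.8,"jaw":0},{"tx":0,"ty":0,"tz":0,"ax":0,"ay":0,"az":-7.7,"jaw":0},{"tx":-0.006,"ty":-0.044,"tz":0.003,"ax":0,"ay":0,"az":0,"jaw":0},{"tx":-0.006,"ty":-0.044,"tz":0.003,"ax":0,"ay":0,"az":0,"jaw":0},{"tx":-0.006,"ty":-0.044,"tz":0.003,"ax":0,"ay":0,"az":0,"jaw":0},{"tx":-0.006,"ty":-0.044,"tz":0.003,"ax":0,"ay":0,"az":0,"jaw":0},{"tx":-0.006,"ty":-0.044,"tz":0.003,"ax":0,"ay":0,"az":0,"jaw":0},{"tx":-0.006,"ty":-0.044,"tz":0.003,"ax":0,"ay":0,"az":0,"jaw":0},{"tx":-0.006,"ty":-0.044,"tz":0.003,"ax":0,"ay":0,"az":0,"jaw":0},{"tx":-0.006,"ty":-0.044,"tz":0.003,"ax":0,"ay":0,"az":0,"jaw":0}]'

```text
time: 1.3
tool_pos: [0.3475, 0.2265, 0.199]
tool_rot: [-0.004, -0.09, 0.996, -0.005]
contact_force: [0.9, 0.3, 1.8]
gripper_width: 0.999
```

```bash
python3 plan.py .4657 -.1906 .16 98.3
```

```text
t 1.3 pos [0.3475 0.2265 0.199 ] yawY 100.28 F [0.9 0.3 1.8] w 0.999 j [ 0.4  -0.46  2.11 -0.01  1.51 -1.35]
rotvec deg [-0.53 -0.51  1.98] n>= 1.0 | then shift mm [ -56.8 -429.8   39. ] n>= 9.0
```

>>> move_arm --rows '[{"tx":0,"ty":0,"tz":0,"ax":-0.5,"ay":-0.5,"az":2,"jaw":0},{"tx":-0.006,"ty":-0.043,"tz":0.004,"ax":0,"ay":0,"az":0,"jaw":0},{"tx":-0.006,"ty":-0.043,"tz":0.004,"ax":0,"ay":0,"az":0,"jaw":0},{"tx":-0.006,"ty":-0.043,"tz":0.004,"ax":0,"ay":0,"az":0,"jaw":0},{"tx":-0.006,"ty":-0.043,"tz":0.004,"ax":0,"ay":0,"az":0,"jaw":0},{"tx":-0.006,"ty":-0.043,"tz":0.004,"ax":0,"ay":0,"az":0,"jaw":0},{"tx":-0.006,"ty":-0.043,"tz":0.004,"ax":0,"ay":0,"az":0,"jaw":0},{"tx":-0.006,"ty":-0.043,"tz":0.004,"ax":0,"ay":0,"az":0,"jaw":0},{"tx":-0.006,"ty":-0.043,"tz":0.004,"ax":0,"ay":0,"az":0,"jaw":0},{"tx":-0.005,"ty":-0.043,"tz":0.004,"ax":0,"ay":0,"az":0,"jaw":0},{"tx":0,"ty":0,"tz":0,"ax":0,"ay":0,"az":0,"jaw":0}]'

```text
time: 2.4
tool_pos: [0.4572, -0.1625, 0.1588]
tool_rot: [0.002, -0.07, 0.998, 0.002]
contact_force: [0.4, -0.2, -0.6]
gripper_width: 0.997
```

```bash
python3 plan.py .4657 -.1906 .16 98.3; python3 plan.py .4657 -.1906 .064 98.3
python3 - <<'E'
from h import *
grab('top','t1.png');grab('scene','sc1.png');crop('top',330,165,450,285,5,'t1c.png');crop('scene',80,150,220,290,4.2,'s1c.png')
E
```

```text
t 2.4 pos [ 0.4572 -0.1625  0.1588] yawY 98.04 F [ 0.4 -0.2 -0.6] w 0.997 j [-0.5  -0.24  2.01  0.01  1.37 -2.21]
rotvec deg [ 0.21  0.28 -0.26] n>= 1.0 | then shift mm [ -4.4 -29.1  -1.2] n>= 1.0
t 2.4 pos [ 0.4572 -0.1625  0.1588] yawY 98.04 F [ 0.4 -0.2 -0.6] w 0.997 j [-0.5  -0.24  2.01  0.01  1.37 -2.21]
rotvec deg [ 0.21  0.28 -0.26] n>= 1.0 | then shift mm [ -4.4 -29.1  94.8] n>= 2.0
```

View pics/s1c.png

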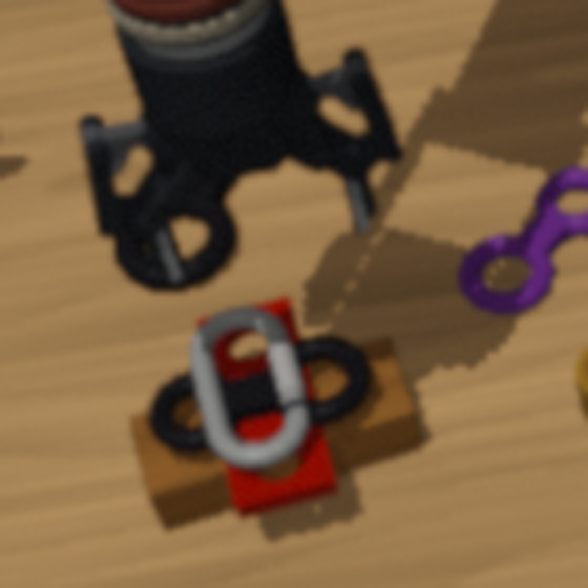

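View pics/t1c.png

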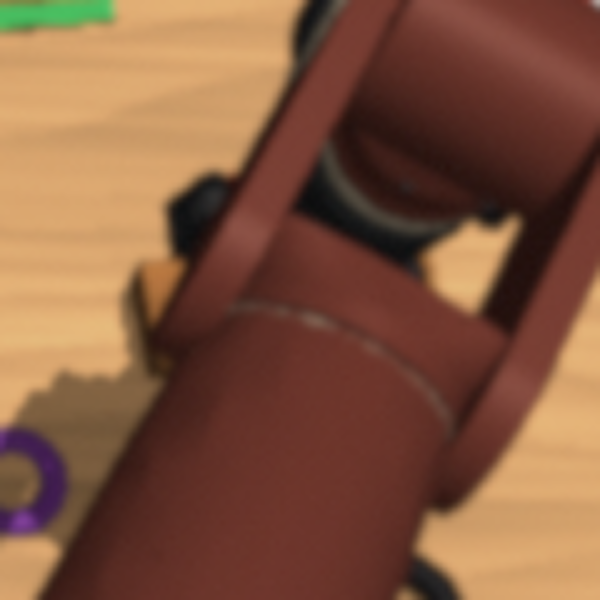

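The scene camera shows the open jaws behind and above the carabiner, straddling its width. I'll align first, then descend.

>>> move_arm --rows '[{"tx":-0.004,"ty":-0.029,"tz":0.0,"ax":0.2,"ay":0.3,"az":-0.3,"jaw":0},{"tx":0,"ty":0,"tz":0.025,"ax":0,"ay":0,"az":0,"jaw":0},{"tx":0,"ty":0,"tz":0.025,"ax":0,"ay":0,"az":0,"jaw":0},{"tx":0,"ty":0,"tz":0,"ax":0,"ay":0,"az":0,"jaw":0}]'

```text
time: 2.9
tool_pos: [0.4661, -0.182, 0.1088]
tool_rot: [0.001, -0.078, 0.997, 0.001]
contact_force: [-0.6, 0.6, 0.1]
gripper_width: 1.001
```

```bash
python3 plan.py .4657 -.1906 .064 98.3
```

```text
t 2.9 pos [ 0.4661 -0.182   0.1088] yawY 98.93 F [-0.6  0.6  0.1] w 1.001 j [-0.52 -0.14  2.01  0.    1.27 -2.25]
rotvec deg [0.14 0.14 0.63] n>= 1.0 | then shift mm [ 1.7 -8.5 44.8] n>= 1.0
```

>>> move_arm --rows '[{"tx":0.002,"ty":-0.009,"tz":0.0,"ax":0.1,"ay":0.1,"az":0.6,"jaw":0},{"tx":0,"ty":0,"tz":0.02,"ax":0,"ay":0,"az":0,"jaw":0},{"tx":0,"ty":0,"tz":0.018,"ax":0,"ay":0,"az":0,"jaw":0},{"tx":0,"ty":0,"tz":0,"ax":0,"ay":0,"az":0,"jaw":0}]'

```text
time: 3.3
tool_pos: [0.4686, -0.1902, 0.0755]
tool_rot: [0.003, -0.075, 0.997, -0.002]
contact_force: [-0.8, 0.8, -0.6]
gripper_width: 1.0
```

```bash
python3 plan.py .4657 -.1906 .064 98.3
```

```text
t 3.3 pos [ 0.4686 -0.1902  0.0755] yawY 98.55 F [-0.8  0.8 -0.6] w 1.0 j [-0.53 -0.09  2.02  0.    1.2  -2.25]
rotvec deg [-0.25  0.38  0.25] n>= 1.0 | then shift mm [ 2.9  0.  11.5] n>= 1.0
```

>>> move_arm --rows '[{"tx":0.003,"ty":0,"tz":0.011,"ax":-0.2,"ay":0.4,"az":0.2,"jaw":0},{"tx":0,"ty":0,"tz":0,"ax":0,"ay":0,"az":0,"jaw":0}]'

```text
time: 3.5
tool_pos: [0.467, -0.1912, 0.0667]
tool_rot: [0.001, -0.073, 0.997, -0.002]
contact_force: [-0.3, 0.2, -0.7]
gripper_width: 0.999
```

```bash
python3 plan.py .4657 -.1906 .064 98.3;  python3 - <<'E'
from h import *
grab('scene','sc2.png');crop('scene',80,150,220,290,4.2,'s2c.png')
E
```

```text
t 3.5 pos [ 0.467  -0.1912  0.0667] yawY 98.38 F [-0.3  0.2 -0.7] w 0.999 j [-0.54 -0.07  2.03 -0.    1.18 -2.25]
rotvec deg [-0.18  0.12  0.08] n>= 1.0 | then shift mm [1.2 0.8 2.7] n>= 1.0
```

View pics/s2c.png

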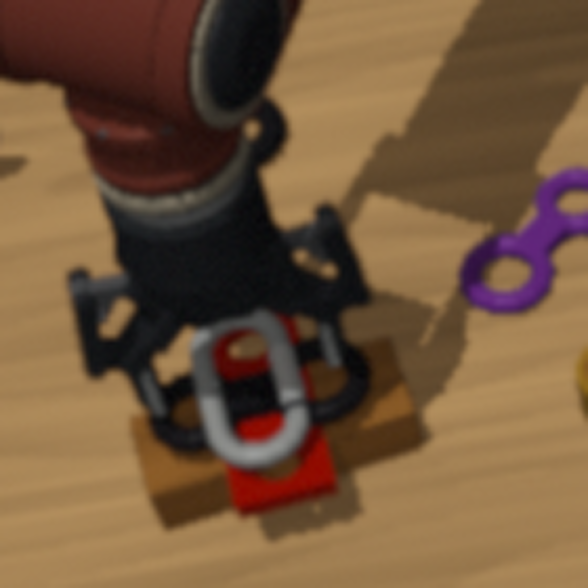

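The finger tips sit at crop (165,415) and (335,365). Their midpoint (250,390) coincides with the carabiner's centre, so I can close.

>>> move_arm --rows '[{"tx":0.001,"ty":0.001,"tz":0.003,"ax":0,"ay":0,"az":0,"jaw":30},{"tx":0,"ty":0,"tz":0,"ax":0,"ay":0,"az":0,"jaw":60},{"tx":0,"ty":0,"tz":0,"ax":0,"ay":0,"az":0,"jaw":90},{"tx":0,"ty":0,"tz":0,"ax":0,"ay":0,"az":0,"jaw":140},{"tx":0,"ty":0,"tz":0,"ax":0,"ay":0,"az":0,"jaw":200},{"tx":0,"ty":0,"tz":0,"ax":0,"ay":0,"az":0,"jaw":255},{"tx":0,"ty":0,"tz":0,"ax":0,"ay":0,"az":0,"jaw":255}]'

```text
time: 4.25
tool_pos: [0.4686, -0.1917, 0.0677]
tool_rot: [0.004, -0.073, 0.997, -0.003]
contact_force: [-0.8, 0.6, -0.3]
gripper_width: 0.608
```

```bash
python3 plan.py .4657 -.1906 .16 98.3;  python3 - <<'E'
from h import *
grab('scene','sc3.png');crop('scene',80,150,220,290,4.2,'s3c.png')
E
```

```text
t 4.25 pos [ 0.4686 -0.1917  0.0677] yawY 98.36 F [-0.8  0.6 -0.3] w 0.608 j [-0.54 -0.08  2.03 -0.    1.18 -2.25]
rotvec deg [-0.43  0.47  0.07] n>= 1.0 | then shift mm [  2.7   1.5 -92.3] n>= 2.0
```

View pics/s3c.png

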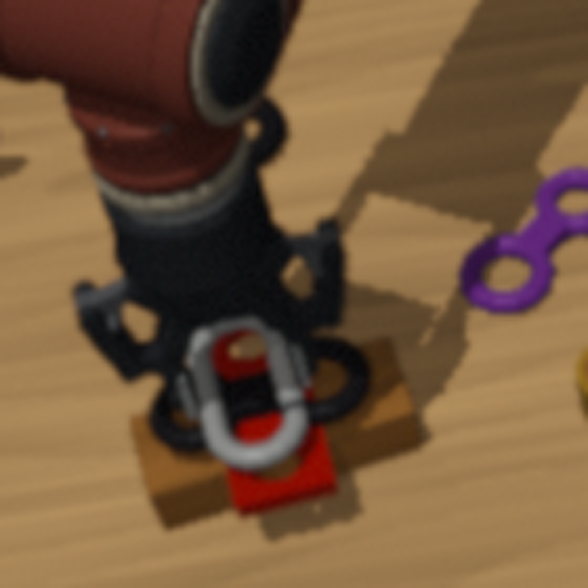

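Width 0.608 is consistent with the bar, but the TCP ended about 3 mm high. I'll reopen a little, lower it and regrip at the bar's equator.

>>> move_arm --rows '[{"tx":0,"ty":0,"tz":0,"ax":-0.4,"ay":0.4,"az":0,"jaw":50},{"tx":0,"ty":0,"tz":0,"ax":0,"ay":0,"az":0,"jaw":50},{"tx":0.002,"ty":0.001,"tz":0.004,"ax":0,"ay":0,"az":0,"jaw":50},{"tx":0,"ty":0,"tz":0,"ax":0,"ay":0,"az":0,"jaw":50}]'

```text
time: 4.7
tool_pos: [0.4663, -0.1911, 0.0634]
tool_rot: [0.0, -0.073, 0.997, 0.0]
contact_force: [0.5, 0.5, -0.8]
gripper_width: 0.805
```

```bash
for i in 1 2 3; do python3 plan.py .4657 -.1906 .064 98.3;done
```

```text
t 4.7 pos [ 0.4663 -0.1911  0.0634] yawY 98.37 F [ 0.5  0.5 -0.8] w 0.805 j [-0.54 -0.07  2.03  0.    1.18 -2.25]
rotvec deg [0.   0.02 0.07] n>= 1.0 | then shift mm [ 0.5  0.6 -0.6] n>= 1.0
t 4.7 pos [ 0.4663 -0.1911  0.0634] yawY 98.37 F [ 0.5  0.5 -0.8] w 0.805 j [-0.54 -0.07  2.03  0.    1.18 -2.25]
rotvec deg [0.   0.02 0.07] n>= 1.0 | then shift mm [ 0.5  0.6 -0.6] n>= 1.0
t 4.7 pos [ 0.4663 -0.1911  0.0634] yawY 98.37 F [ 0.5  0.5 -0.8] w 0.805 j [-0.54 -0.07  2.03  0.    1.18 -2.25]
rotvec deg [0.   0.02 0.07] n>= 1.0 | then shift mm [ 0.5  0.6 -0.6] n>= 1.0
```

>>> move_arm --rows '[{"tx":0,"ty":0,"tz":0,"ax":0,"ay":0,"az":0,"jaw":255},{"tx":0,"ty":0,"tz":0,"ax":0,"ay":0,"az":0,"jaw":255},{"tx":0,"ty":0,"tz":0,"ax":0,"ay":0,"az":0,"jaw":255},{"tx":0,"ty":0,"tz":-0.005,"ax":0,"ay":0,"az":0,"jaw":255},{"tx":0,"ty":0,"tz":-0.02,"ax":0,"ay":0,"az":0,"jaw":255},{"tx":0,"ty":0,"tz":-0.03,"ax":0,"ay":0,"az":0,"jaw":255}]'

```text
time: 5.3
tool_pos: [0.4617, -0.1885, 0.1133]
tool_rot: [-0.006, -0.073, 0.997, 0.004]
contact_force: [0.6, -0.5, -2.8]
gripper_width: 0.613
```

```bash
python3 plan.py .4497 .1934 .14 9.7;  python3 - <<'E'
from h import *
grab('scene','sc4.png');crop('scene',80,150,220,290,4.2,'s4c.png')
E
```

```text
t 5.3 pos [ 0.4617 -0.1885  0.1133] yawY 98.36 F [ 0.6 -0.5 -2.8] w 0.613 j [-0.54 -0.14  2.    0.    1.29 -2.25]
rotvec deg [-7.000e-02 -8.600e-01  8.866e+01] n>= 11.0 | then shift mm [378.4  52.6 -26.7] n>= 8.0
```

View pics/s4c.png

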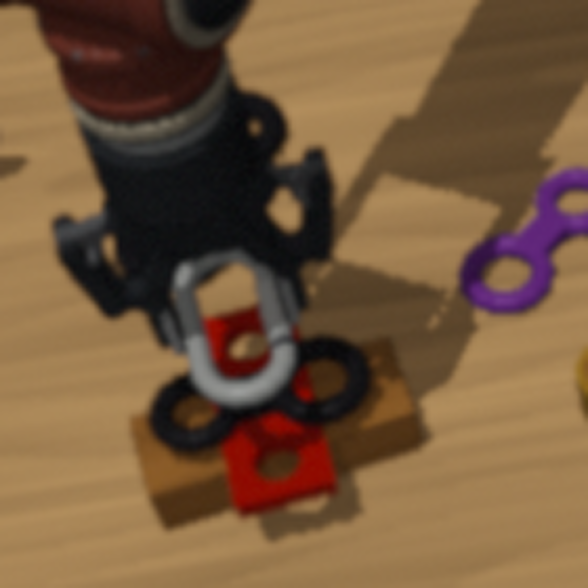

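The carabiner is lifted clear and the rest of the pile is undisturbed. Now I'll rotate it and carry it to the near oval mat.

>>> move_arm --rows '[{"tx":0,"ty":0,"tz":-0.03,"ax":0,"ay":-0.9,"az":8,"jaw":255},{"tx":0,"ty":0,"tz":0,"ax":0,"ay":0,"az":8,"jaw":255},{"tx":0,"ty":0,"tz":0,"ax":0,"ay":0,"az":8,"jaw":255},{"tx":0,"ty":0,"tz":0,"ax":0,"ay":0,"az":8,"jaw":255},{"tx":0,"ty":0,"tz":0,"ax":0,"ay":0,"az":8,"jaw":255},{"tx":0,"ty":0,"tz":0,"ax":0,"ay":0,"az":8,"jaw":255},{"tx":0,"ty":0,"tz":0,"ax":0,"ay":0,"az":8,"jaw":255},{"tx":0,"ty":0,"tz":0,"ax":0,"ay":0,"az":8,"jaw":255},{"tx":0,"ty":0,"tz":0,"ax":0,"ay":0,"az":8,"jaw":255},{"tx":0,"ty":0,"tz":0,"ax":0,"ay":0,"az":8,"jaw":255},{"tx":0,"ty":0,"tz":0,"ax":0,"ay":0,"az":7,"jaw":255},{"tx":0,"ty":0,"tz":0,"ax":0,"ay":0,"az":0,"jaw":255}]'

```text
time: 6.55
tool_pos: [0.4628, -0.189, 0.1439]
tool_rot: [0.003, 0.658, 0.753, 0.005]
contact_force: [0.8, -0.8, -2.4]
gripper_width: 0.613
```

```bash
python3 plan.py .4497 .1934 .12 9.7
```

```text
t 6.55 pos [ 0.4628 -0.189   0.1439] yawY 7.77 F [ 0.8 -0.8 -2.4] w 0.613 j [-0.54 -0.19  1.99  0.01  1.33 -0.68]
rotvec deg [ 0.65 -0.16 -1.93] n>= 1.0 | then shift mm [379.2  51.5  23.9] n>= 8.0
```

>>> move_arm --rows '[{"tx":0,"ty":0,"tz":0,"ax":0.6,"ay":-0.2,"az":-1.9,"jaw":255},{"tx":0.02,"ty":0.003,"tz":0,"ax":0,"ay":0,"az":0,"jaw":255},{"tx":0.042,"ty":0.006,"tz":0.001,"ax":0,"ay":0,"az":0,"jaw":255},{"tx":0.042,"ty":0.006,"tz":0.001,"ax":0,"ay":0,"az":0,"jaw":255},{"tx":0.042,"ty":0.006,"tz":0.001,"ax":0,"ay":0,"az":0,"jaw":255},{"tx":0.042,"ty":0.006,"tz":0.001,"ax":0,"ay":0,"az":0,"jaw":255},{"tx":0.042,"ty":0.006,"tz":0.001,"ax":0,"ay":0,"az":0,"jaw":255},{"tx":0.042,"ty":0.006,"tz":0.001,"ax":0,"ay":0,"az":0,"jaw":255},{"tx":0.042,"ty":0.006,"tz":0.001,"ax":0,"ay":0,"az":0,"jaw":255},{"tx":0.042,"ty":0.006,"tz":0.001,"ax":0,"ay":0,"az":0,"jaw":255},{"tx":0.02,"ty":0.002,"tz":0.001,"ax":0,"ay":0,"az":0,"jaw":255},{"tx":0,"ty":0,"tz":0,"ax":0,"ay":0,"az":0,"jaw":255}]'

```text
time: 7.75
tool_pos: [0.4437, 0.204, 0.132]
tool_rot: [0.002, 0.629, 0.778, -0.001]
contact_force: [0.5, -0.0, -2.7]
gripper_width: 0.609
```

```bash
python3 plan.py .4497 .1934 .06 9.7
```

```text
t 7.75 pos [0.4437 0.204  0.132 ] yawY 12.08 F [ 0.5 -0.  -2.7] w 0.609 j [ 0.28 -0.2   2.02 -0.    1.32  0.07]
rotvec deg [0.08 0.25 2.38] n>= 1.0 | then shift mm [-11.4   4.2  72. ] n>= 2.0
```

>>> move_arm --rows '[{"tx":-0.011,"ty":0.004,"tz":0,"ax":0,"ay":0.2,"az":2.4,"jaw":255},{"tx":0,"ty":0,"tz":0.04,"ax":0,"ay":0,"az":0,"jaw":255},{"tx":0,"ty":0,"tz":0.04,"ax":0,"ay":0,"az":0,"jaw":255},{"tx":0,"ty":0,"tz":0.02,"ax":0,"ay":0,"az":0,"jaw":255},{"tx":0,"ty":0,"tz":0,"ax":0,"ay":0,"az":0,"jaw":255}]'

```text
time: 8.25
tool_pos: [0.4549, 0.1883, 0.0314]
tool_rot: [0.004, 0.646, 0.764, 0.002]
contact_force: [-0.5, -0.5, -2.5]
gripper_width: 0.612
```

```bash
python3 plan.py .4497 .1934 .03 9.7;  python3 - <<'E'
from h import *
grab('scene','sc5.png');crop('scene',250,140,410,260,5,'s5c.png');grab('top','tp5.png')
crop('top',180,170,300,280,5,'t5c.png')
E
```

```text
t 8.25 pos [0.4549 0.1883 0.0314] yawY 9.56 F [-0.5 -0.5 -2.5] w 0.612 j [ 0.24 -0.05  2.07 -0.01  1.11  0.08]
rotvec deg [ 0.44  0.23 -0.14] n>= 1.0 | then shift mm [ 5.9 -4.3  1.4] n>= 1.0
```

View pics/s5c.png

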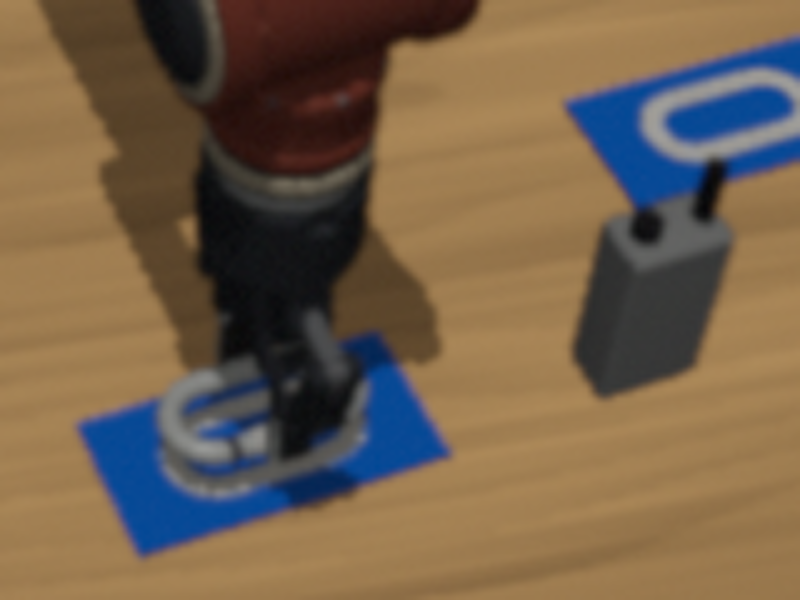

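View pics/t5c.png

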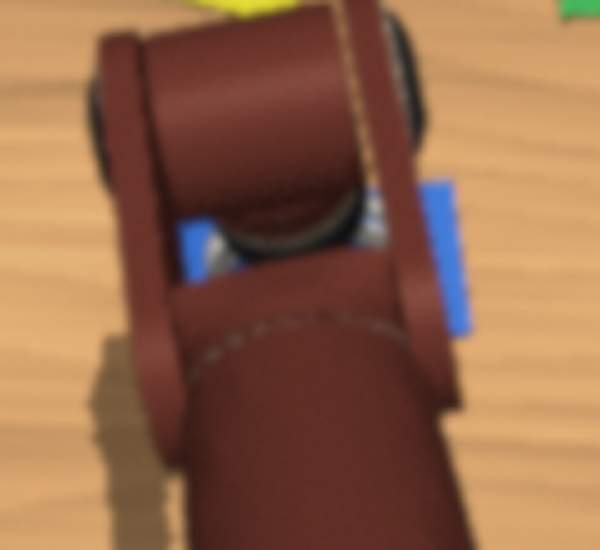

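>>> move_arm --rows '[{"tx":0.006,"ty":-0.004,"tz":0,"ax":0.4,"ay":0.2,"az":-0.1,"jaw":255},{"tx":0,"ty":0,"tz":0,"ax":0,"ay":0,"az":0,"jaw":255}]'

```text
time: 8.55
tool_pos: [0.4546, 0.1944, 0.0377]
tool_rot: [0.003, 0.646, 0.764, 0.005]
contact_force: [0.5, 0.3, -2.1]
gripper_width: 0.615
```

```bash
python3 plan.py .4497 .1934 .006 9.7
```

```text
t 8.55 pos [0.4546 0.1944 0.0377] yawY 9.57 F [ 0.5  0.3 -2.1] w 0.615 j [ 0.25 -0.06  2.07 -0.    1.12  0.09]
rotvec deg [ 0.64 -0.05 -0.13] n>= 1.0 | then shift mm [-0.1 -5.  31.7] n>= 1.0
```

>>> move_arm --rows '[{"tx":0,"ty":-0.005,"tz":0.01,"ax":0.6,"ay":0,"az":-0.1,"jaw":255},{"tx":0,"ty":0,"tz":0.008,"ax":0,"ay":0,"az":0,"jaw":255},{"tx":0,"ty":0,"tz":0.006,"ax":0,"ay":0,"az":0,"jaw":255},{"tx":0,"ty":0,"tz":0,"ax":0,"ay":0,"az":0,"jaw":255}]'

```text
time: 8.95
tool_pos: [0.4515, 0.1944, 0.0148]
tool_rot: [0.001, 0.644, 0.765, 0.003]
contact_force: [0.3, 0.4, -2.7]
gripper_width: 0.615
```

```bash
python3 plan.py .4497 .1934 .003 9.7
```

```text
t 8.95 pos [0.4515 0.1944 0.0148] yawY 9.75 F [ 0.3  0.4 -2.7] w 0.615 j [ 0.25 -0.02  2.08  0.    1.08  0.08]
rotvec deg [ 0.33 -0.07  0.05] n>= 1.0 | then shift mm [-0.7 -1.9 11.8] n>= 1.0
```

>>> move_arm --rows '[{"tx":-0.001,"ty":-0.002,"tz":0.004,"ax":0.3,"ay":0,"az":0,"jaw":255},{"tx":0,"ty":0,"tz":0.004,"ax":0,"ay":0,"az":0,"jaw":255},{"tx":0,"ty":0,"tz":0,"ax":0,"ay":0,"az":0,"jaw":255}]'

```text
time: 9.25
tool_pos: [0.4493, 0.1929, 0.0057]
tool_rot: [-0.001, 0.644, 0.765, 0.0]
contact_force: [-0.8, -0.1, -3.6]
gripper_width: 0.611
```

```bash
python3 plan.py .4497 .1934 .003 9.7
```

```text
t 9.25 pos [0.4493 0.1929 0.0057] yawY 9.76 F [-0.8 -0.1 -3.6] w 0.611 j [ 0.25 -0.01  2.09  0.    1.07  0.08]
rotvec deg [-0.04 -0.06  0.06] n>= 1.0 | then shift mm [0.4 0.4 2.7] n>= 1.0
```

>>> move_arm --rows '[{"tx":0,"ty":0,"tz":0.0015,"ax":0,"ay":0,"az":0,"jaw":255},{"tx":0,"ty":0,"tz":0,"ax":0,"ay":0,"az":0,"jaw":255}]'

```text
time: 9.45
tool_pos: [0.4494, 0.1929, 0.004]
tool_rot: [-0.001, 0.644, 0.765, 0.0]
contact_force: [0.2, -0.3, -2.4]
gripper_width: 0.61
```

```bash
python3 plan.py .4497 .1934 .003 9.7
```

```text
t 9.45 pos [0.4494 0.1929 0.004 ] yawY 9.76 F [ 0.2 -0.3 -2.4] w 0.61 j [ 0.25 -0.01  2.09  0.    1.06  0.08]
rotvec deg [-0.04 -0.06  0.06] n>= 1.0 | then shift mm [0.4 0.4 1. ] n>= 1.0
```

>>> move_arm --rows '[{"tx":0,"ty":0,"tz":0.001,"ax":0,"ay":0,"az":0,"jaw":255},{"tx":0,"ty":0,"tz":0.001,"ax":0,"ay":0,"az":0,"jaw":255}]'

```text
time: 9.65
tool_pos: [0.4497, 0.193, 0.0027]
tool_rot: [-0.001, 0.644, 0.765, -0.0]
contact_force: [-5.4, -0.9, 7.1]
gripper_width: 0.614
```

```bash
python3 plan.py .4497 .1934 .003 9.7
```

```text
t 9.65 pos [0.4497 0.193  0.0027] yawY 9.77 F [-5.4 -0.9  7.1] w 0.614 j [ 0.25 -0.    2.09  0.    1.06  0.08]
rotvec deg [-0.05 -0.05  0.07] n>= 1.0 | then shift mm [ 0.4  0.1 -0.3] n>= 1.0
```

Contact at 7 N. Releasing.

>>> move_arm --rows '[{"tx":0,"ty":0,"tz":0,"ax":0,"ay":0,"az":0,"jaw":60},{"tx":0,"ty":0,"tz":0,"ax":0,"ay":0,"az":0,"jaw":20},{"tx":0,"ty":0,"tz":0,"ax":0,"ay":0,"az":0,"jaw":0},{"tx":0,"ty":0,"tz":-0.01,"ax":0,"ay":0,"az":0,"jaw":0},{"tx":0,"ty":0,"tz":-0.03,"ax":0,"ay":0,"az":0,"jaw":0},{"tx":0,"ty":0,"tz":-0.04,"ax":0,"ay":0,"az":0,"jaw":0},{"tx":0,"ty":0,"tz":-0.04,"ax":0,"ay":0,"az":0,"jaw":0},{"tx":-0.02,"ty":0,"tz":-0.03,"ax":0,"ay":0,"az":0,"jaw":0},{"tx":-0.04,"ty":0,"tz":0,"ax":0,"ay":0,"az":0,"jaw":0},{"tx":-0.04,"ty":0,"tz":0,"ax":0,"ay":0,"az":0,"jaw":0},{"tx":-0.04,"ty":0,"tz":0,"ax":0,"ay":0,"az":0,"jaw":0}]'

```text
time: 10.75
tool_pos: [0.4765, 0.0547, 0.1679]
tool_rot: [0.004, 0.641, 0.768, 0.005]
contact_force: [1.2, 0.1, -1.0]
gripper_width: 0.999
```

```bash
python3 plan.py .4497 .1934 .06 9.7;  python3 - <<'E'
from h import *
grab('scene','sc6.png');grab('top','tp6.png');crop('scene',260,195,360,255,8,'s6c.png')
crop('top',195,195,285,255,8,'t6c.png')
crop('top',350,185,430,260,7.5,'pt6.png')
crop('scene',105,210,190,280,8.5,'ps6.png')
E
```

```text
t 10.75 pos [0.4765 0.0547 0.1679] yawY 10.32 F [ 1.2  0.1 -1. ] w 0.999 j [-0.04 -0.27  2.02  0.    1.38 -0.22]
rotvec deg [0.7  0.01 0.62] n>= 1.0 | then shift mm [141.2  -3.1 107.9] n>= 4.0
```

View pics/s6c.png

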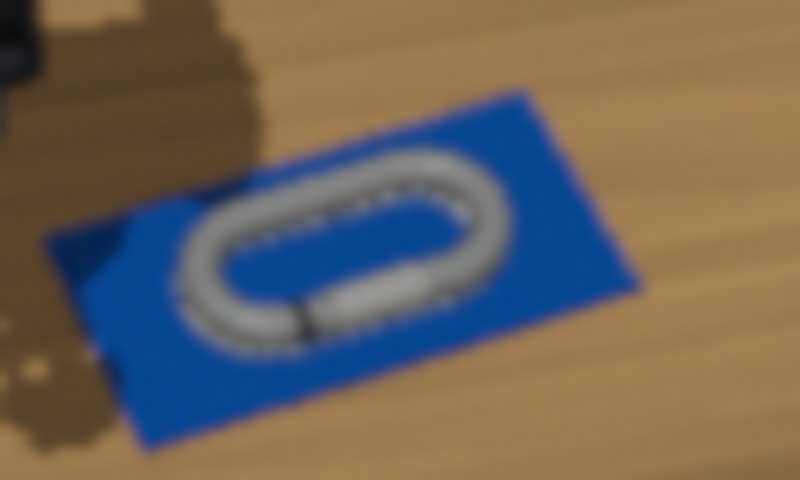

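View pics/t6c.png

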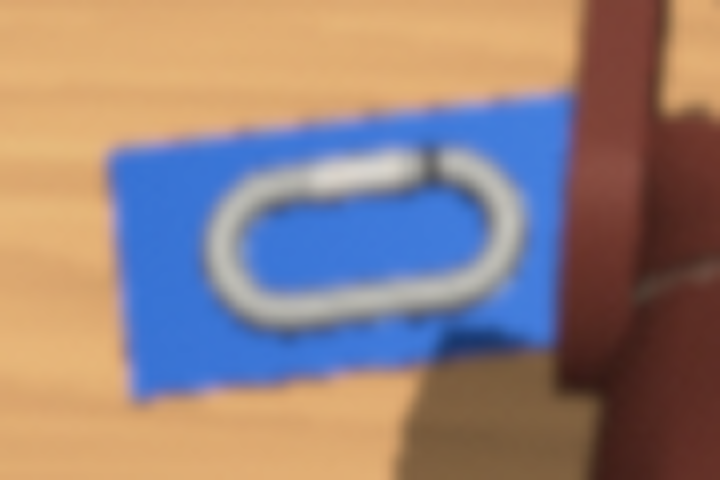

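View pics/pt6.png

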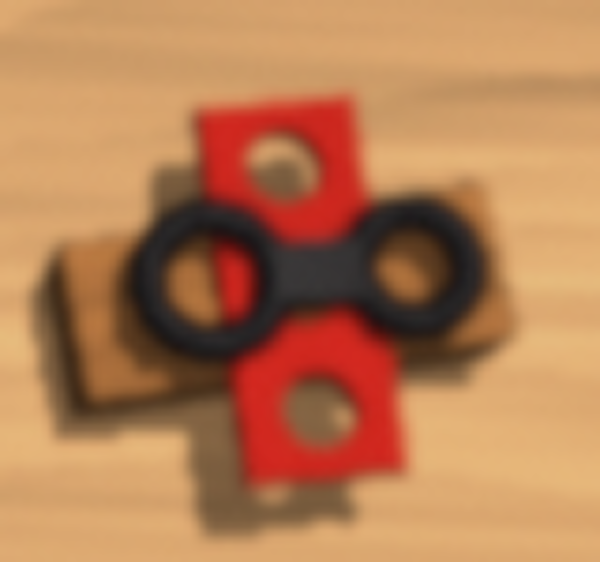

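View pics/ps6.png

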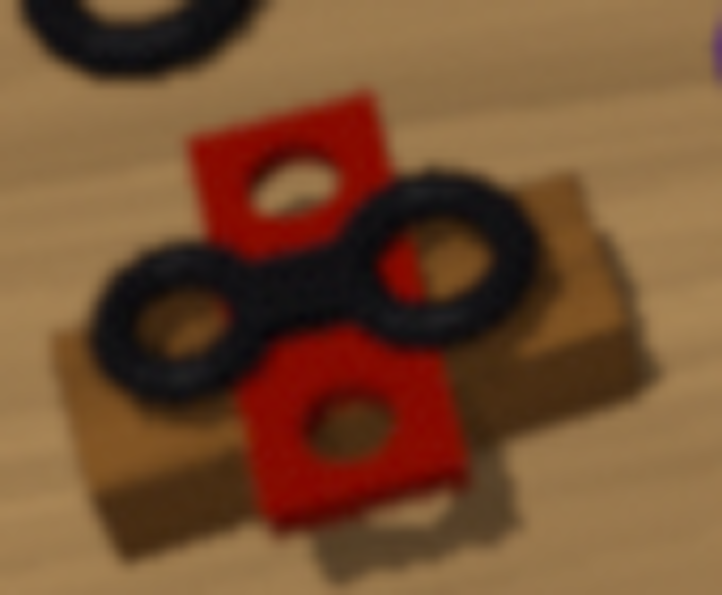

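```bash
cat >> fit.py <<'E'
def eight(p):
    big=np.hypot(p[:,0]+.0355,p[:,1])-.029; sm=np.hypot(p[:,0]-.0325,p[:,1])-.026
    return np.where(abs(big)<abs(sm),big,sm)
E
python3 - <<'E'
from fit import *
ps=up([(176,280),(260,350),(512,215),(440,150),(300,180),(400,315)],8,260,195)
pt=up([(205,250),(525,225),(360,157),(380,312),(285,328),(460,148)],8,195,195)
print('carab');shapefit([('scene',ps,.011),('top',pt,.011)],lambda p:stadium(p,.106,.054),[.45,.193,1.7])
pt=up([(128,285),(212,200),(212,360),(150,230),(150,335),(490,265),(425,195),(412,337),(470,215),(465,318)],7.5,350,185)
ps=up([(92,325),(178,240),(175,408),(115,265),(110,380),(542,255),(440,170),(430,348),(510,200),(500,325)],8.5,105,210)
print('desc');shapefit([('scene',ps,.059),('top',pt,.059)],eight,[.466,-.19,-1.4])
E
```

```text
carab
[450.6 195.3] 104.12 rms mm 1.63
[448.9 193.1] 99.42 rms mm 0.83
[449.5 194.2] 101.57 rms mm 1.72
desc
[ 464.2 -188.6] -84.46 rms mm 1.36
[ 462.9 -190.6] -82.12 rms mm 1.33
[ 463.8 -189.6] -83.75 rms mm 1.65
```

Carabiner checks out at (449.5, 194.2) against the mat at (449.7, 193.4). Next is the descender: neck at about (464, -189.7) mm, axis about -83.5°.

```bash
python3 plan.py .4638 -.1898 .15 6.4
```

```text
t 10.85 pos [0.4769 0.0524 0.1675] yawY 9.95 F [-0.3  0.2 -0.1] w 0.998 j [-0.05 -0.27  2.02  0.    1.38 -0.22]
rotvec deg [0.64 0.07 3.55] n>= 1.0 | then shift mm [-239.2  -40.    17.5] n>= 5.0
```

>>> move_arm --rows '[{"tx":0,"ty":0,"tz":0,"ax":0.6,"ay":0,"az":3.5,"jaw":0},{"tx":-0.02,"ty":-0.003,"tz":0.002,"ax":0,"ay":0,"az":0,"jaw":0},{"tx":-0.04,"ty":-0.007,"tz":0.003,"ax":0,"ay":0,"az":0,"jaw":0},{"tx":-0.04,"ty":-0.007,"tz":0.003,"ax":0,"ay":0,"az":0,"jaw":0},{"tx":-0.04,"ty":-0.007,"tz":0.003,"ax":0,"ay":0,"az":0,"jaw":0},{"tx":-0.04,"ty":-0.007,"tz":0.003,"ax":0,"ay":0,"az":0,"jaw":0},{"tx":-0.03,"ty":-0.005,"tz":0.002,"ax":0,"ay":0,"az":0,"jaw":0},{"tx":-0.015,"ty":-0.003,"tz":0,"ax":0,"ay":0,"az":0,"jaw":0},{"tx":0,"ty":0,"tz":0,"ax":0,"ay":0,"az":0,"jaw":0}]'

```text
time: 11.75
tool_pos: [0.464, -0.1793, 0.1568]
tool_rot: [0.003, 0.666, 0.746, 0.003]
contact_force: [1.3, 0.4, 0.5]
gripper_width: 1.002
```

```bash
python3 plan.py .4638 -.1898 .08 6.4
```

```text
t 11.75 pos [ 0.464  -0.1793  0.1568] yawY 6.48 F [1.3 0.4 0.5] w 1.002 j [-0.52 -0.21  1.98  0.01  1.36 -0.64]
rotvec deg [0.5  0.01 0.08] n>= 1.0 | then shift mm [-10.4  -1.3  76.8] n>= 2.0
```

>>> move_arm --rows '[{"tx":-0.01,"ty":-0.001,"tz":0,"ax":0.5,"ay":0,"az":0.1,"jaw":0},{"tx":0,"ty":0,"tz":0.02,"ax":0,"ay":0,"az":0,"jaw":0},{"tx":0,"ty":0,"tz":0.03,"ax":0,"ay":0,"az":0,"jaw":0},{"tx":0,"ty":0,"tz":0.02,"ax":0,"ay":0,"az":0,"jaw":0},{"tx":0,"ty":0,"tz":0.005,"ax":0,"ay":0,"az":0,"jaw":0},{"tx":0,"ty":0,"tz":0,"ax":0,"ay":0,"az":0,"jaw":0}]'

```text
time: 12.35
tool_pos: [0.4676, -0.1867, 0.083]
tool_rot: [0.002, 0.664, 0.747, 0.001]
contact_force: [-0.5, -0.9, 1.3]
gripper_width: 0.999
```

```bash
python3 plan.py .4638 -.1898 .0565 6.4;  python3 - <<'E'
from h import *
grab('scene','sc7.png');crop('scene',80,150,220,290,4.2,'s7c.png')
E
```

```text
t 12.35 pos [ 0.4676 -0.1867  0.083 ] yawY 6.72 F [-0.5 -0.9  1.3] w 0.999 j [-0.53 -0.1   2.02  0.    1.22 -0.65]
rotvec deg [0.2  0.14 0.32] n>= 1.0 | then shift mm [-2.7 -4.1 26.5] n>= 1.0
```

View pics/s7c.png

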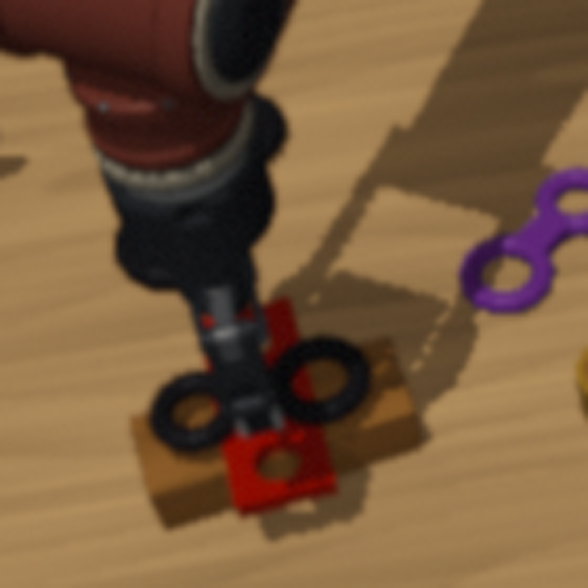

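The gripper sits between the two rings over the neck. Continuing down.

>>> move_arm --rows '[{"tx":-0.003,"ty":-0.004,"tz":0.006,"ax":0.2,"ay":0,"az":0.3,"jaw":0},{"tx":0,"ty":0,"tz":0.008,"ax":0,"ay":0,"az":0,"jaw":0},{"tx":0,"ty":0,"tz":0.008,"ax":0,"ay":0,"az":0,"jaw":0},{"tx":0,"ty":0,"tz":0,"ax":0,"ay":0,"az":0,"jaw":0}]'

```text
time: 12.8
tool_pos: [0.4662, -0.1915, 0.0635]
tool_rot: [0.004, 0.666, 0.746, -0.0]
contact_force: [-0.7, -0.2, 0.5]
gripper_width: 0.999
```

```bash
python3 plan.py .4638 -.1898 .0565 6.4
```

```text
t 12.8 pos [ 0.4662 -0.1915  0.0635] yawY 6.44 F [-0.7 -0.2  0.5] w 0.999 j [-0.54 -0.07  2.03 -0.    1.17 -0.65]
rotvec deg [0.29 0.38 0.04] n>= 1.0 | then shift mm [ 1.9 -2.2  7. ] n>= 1.0
```

>>> move_arm --rows '[{"tx":0.002,"ty":-0.002,"tz":0.003,"ax":0.3,"ay":0.4,"az":0,"jaw":0},{"tx":0,"ty":0,"tz":0.003,"ax":0,"ay":0,"az":0,"jaw":0},{"tx":0,"ty":0,"tz":0.001,"ax":0,"ay":0,"az":0,"jaw":0},{"tx":0,"ty":0,"tz":0,"ax":0,"ay":0,"az":0,"jaw":100},{"tx":0,"ty":0,"tz":0,"ax":0,"ay":0,"az":0,"jaw":140}]'

```text
time: 13.3
tool_pos: [0.464, -0.1899, 0.0561]
tool_rot: [-0.0, 0.666, 0.746, 0.0]
contact_force: [0.6, -0.4, -0.6]
gripper_width: 0.693
```

```bash
python3 plan.py .4638 -.1898 .0565 6.4;  python3 - <<'E'
from h import *
grab('scene','sc8.png');crop('scene',80,150,220,290,4.2,'s8c.png')
E
```

```text
t 13.3 pos [ 0.464  -0.1899  0.0561] yawY 6.43 F [ 0.6 -0.4 -0.6] w 0.693 j [-0.54 -0.06  2.04  0.    1.17 -0.65]
rotvec deg [-0.01 -0.05  0.03] n>= 1.0 | then shift mm [ 0.1 -0.2 -0.4] n>= 1.0
```

View pics/s8c.png

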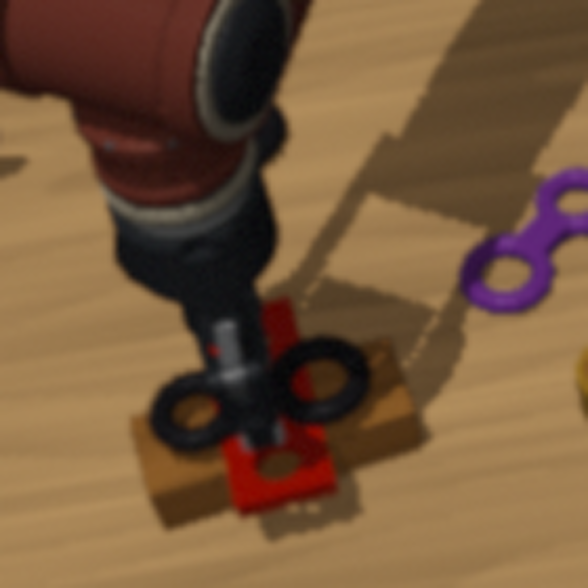

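>>> move_arm --rows '[{"tx":0,"ty":0,"tz":0,"ax":0,"ay":0,"az":0,"jaw":180},{"tx":0,"ty":0,"tz":0,"ax":0,"ay":0,"az":0,"jaw":220},{"tx":0,"ty":0,"tz":0,"ax":0,"ay":0,"az":0,"jaw":255},{"tx":0,"ty":0,"tz":0,"ax":0,"ay":0,"az":0,"jaw":255},{"tx":0,"ty":0,"tz":0,"ax":0,"ay":0,"az":0,"jaw":255}]'

```text
time: 13.85
tool_pos: [0.464, -0.1899, 0.057]
tool_rot: [-0.0, 0.666, 0.746, 0.0]
contact_force: [-1.0, 0.4, 1.2]
gripper_width: 0.359
```

```bash
python3 plan.py .4638 -.1898 .0565 6.4;  python3 - <<'E'
from h import *
grab('scene','sc9.png');crop('scene',80,150,220,290,4.2,'s9c.png')
E
```

```text
t 13.85 pos [ 0.464  -0.1899  0.057 ] yawY 6.43 F [-1.   0.4  1.2] w 0.359 j [-0.54 -0.06  2.04  0.    1.17 -0.65]
rotvec deg [-0.02 -0.05  0.03] n>= 1.0 | then shift mm [ 0.1 -0.2  0.5] n>= 1.0
```

View pics/s9c.png

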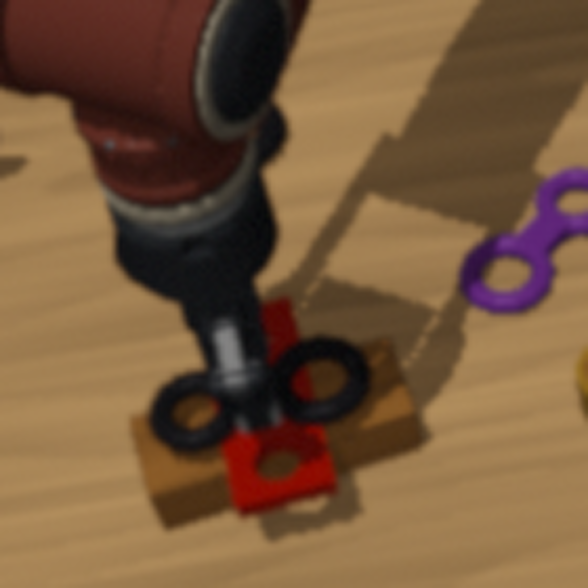

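>>> move_arm --rows '[{"tx":0,"ty":0,"tz":0,"ax":0,"ay":0,"az":0,"jaw":255},{"tx":0,"ty":0,"tz":0,"ax":0,"ay":0,"az":0,"jaw":255}]'

```text
time: 14.1
tool_pos: [0.4641, -0.1899, 0.0571]
tool_rot: [-0.0, 0.666, 0.746, 0.0]
contact_force: [-0.4, -0.5, 1.5]
gripper_width: 0.355
```

```bash
python3 plan.py .4638 -.1898 .0565 6.4
```

```text
t 14.1 pos [ 0.4641 -0.1899  0.0571] yawY 6.42 F [-0.4 -0.5  1.5] w 0.355 j [-0.54 -0.06  2.04  0.    1.17 -0.65]
rotvec deg [-0.02 -0.05  0.02] n>= 1.0 | then shift mm [ 0.1 -0.2  0.6] n>= 1.0
```

Run:
```python
from h import *
a=np.radians(6.43);y=np.array([np.cos(a),np.sin(a),0]);x=np.array([-np.sin(a),np.cos(a),0]);T=np.array([.464,-.1899,.057])
for nm,P in (('outer tip L/R',[T+.0295*y-.011*x,T+.0295*y+.011*x]),('neck c',[[.4638,-.1898,.066],[.4642,-.1886,.066]]),
 ('rings top z.066',[T+[0,0,.009]-.0325*x,T+[0,0,.009]+.0355*x])):
    print(nm,((w2px('scene',P)-[80,150]+.5)*4.2-.5).round(0).tolist())
crop('scene',115,220,175,270,13,'s9d.png')
```

```text
outer tip L/R [[241.0, 446.0], [282.0, 436.0]]
neck c [[249.0, 387.0], [252.0, 388.0]]
rings top z.066 [[189.0, 403.0], [314.0, 372.0]]
```

View pics/s9d.png

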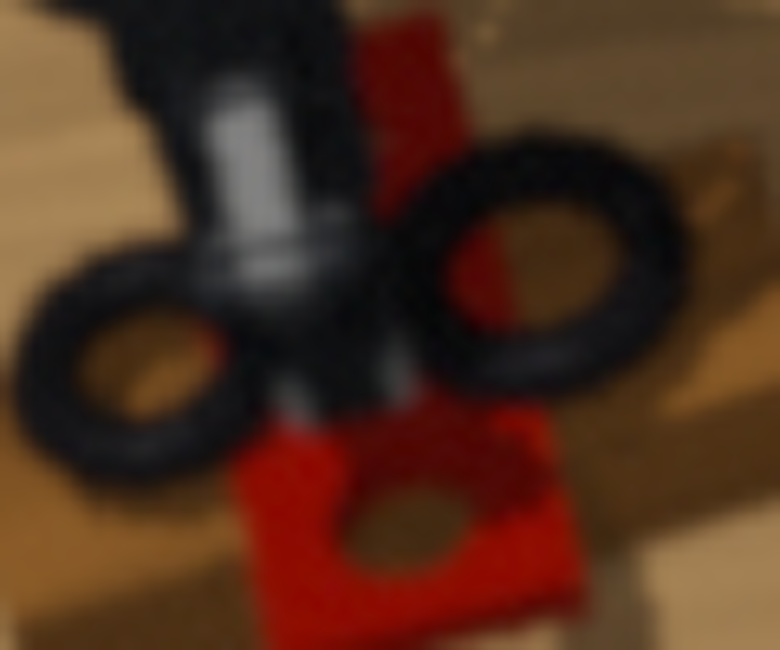

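The opening of 31 mm matches the pads bearing symmetrically on the shoulders of both rings beside the neck. I'll lift gently and check.

>>> move_arm --rows '[{"tx":0,"ty":0,"tz":-0.004,"ax":0,"ay":0,"az":0,"jaw":255},{"tx":0,"ty":0,"tz":-0.008,"ax":0,"ay":0,"az":0,"jaw":255},{"tx":0,"ty":0,"tz":-0.008,"ax":0,"ay":0,"az":0,"jaw":255},{"tx":0,"ty":0,"tz":0,"ax":0,"ay":0,"az":0,"jaw":255}]'

```text
time: 14.5
tool_pos: [0.4627, -0.1891, 0.0764]
tool_rot: [-0.002, 0.666, 0.746, -0.0]
contact_force: [0.7, 0.4, -3.1]
gripper_width: 0.356
```

```bash
python3 plan.py .4638 -.1898 .0565 6.4;  python3 - <<'E'
from h import *
grab('scene','sc10.png');crop('scene',100,190,190,280,7,'s10c.png')
E
```

```text
t 14.5 pos [ 0.4627 -0.1891  0.0764] yawY 6.43 F [ 0.7  0.4 -3.1] w 0.356 j [-0.54 -0.09  2.03  0.    1.21 -0.65]
rotvec deg [-0.17 -0.16  0.03] n>= 1.0 | then shift mm [-0.8  1.  19.9] n>= 1.0
```

View pics/s10c.png

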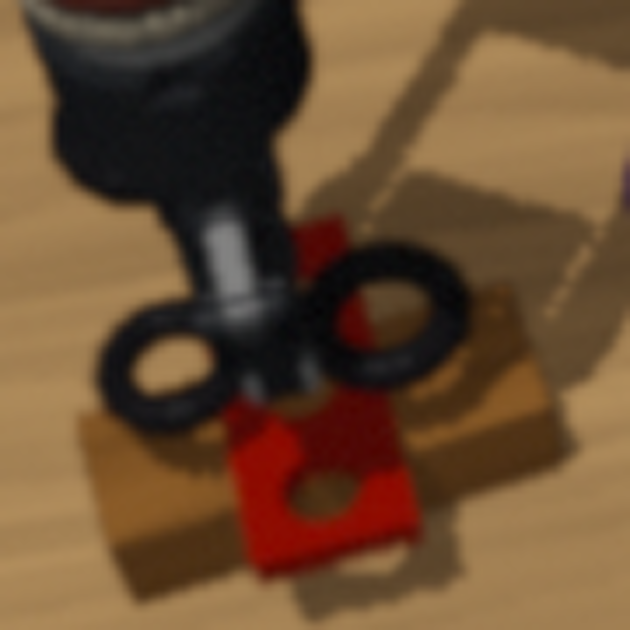

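Lifted level, and the plate and block didn't move. On to the yellow mat.

>>> move_arm --rows '[{"tx":0,"ty":0,"tz":-0.02,"ax":0,"ay":0,"az":0,"jaw":255},{"tx":0,"ty":0,"tz":-0.03,"ax":0,"ay":0,"az":4,"jaw":255},{"tx":0,"ty":0,"tz":-0.01,"ax":0,"ay":0,"az":5,"jaw":255},{"tx":0,"ty":0,"tz":0,"ax":0,"ay":0,"az":5,"jaw":255},{"tx":0,"ty":0,"tz":0,"ax":0,"ay":0,"az":4.8,"jaw":255},{"tx":0,"ty":0,"tz":0,"ax":0,"ay":0,"az":0,"jaw":255}]'

```text
time: 15.15
tool_pos: [0.4612, -0.1882, 0.1365]
tool_rot: [-0.004, 0.783, 0.622, -0.001]
contact_force: [0.1, -0.4, -3.3]
gripper_width: 0.352
```

```bash
python3 plan.py .6444 .2811 .12 -12.35
```

```text
t 15.15 pos [ 0.4612 -0.1882  0.1365] yawY -13.08 F [ 0.1 -0.4 -3.3] w 0.352 j [-0.54 -0.17  1.99  0.    1.33 -0.31]
rotvec deg [-0.42 -0.16 -0.73] n>= 1.0 | then shift mm [497.6  78.5  16.5] n>= 11.0
```

>>> move_arm --rows '[{"tx":0.02,"ty":0.003,"tz":0,"ax":-0.4,"ay":-0.2,"az":-0.7,"jaw":255},{"tx":0.045,"ty":0.007,"tz":0.001,"ax":0,"ay":0,"az":0,"jaw":255},{"tx":0.045,"ty":0.007,"tz":0.001,"ax":0,"ay":0,"az":0,"jaw":255},{"tx":0.045,"ty":0.007,"tz":0.001,"ax":0,"ay":0,"az":0,"jaw":255},{"tx":0.045,"ty":0.007,"tz":0.001,"ax":0,"ay":0,"az":0,"jaw":255},{"tx":0.045,"ty":0.007,"tz":0.001,"ax":0,"ay":0,"az":0,"jaw":255},{"tx":0.045,"ty":0.007,"tz":0.001,"ax":0,"ay":0,"az":0,"jaw":255},{"tx":0.045,"ty":0.007,"tz":0.001,"ax":0,"ay":0,"az":0,"jaw":255},{"tx":0.045,"ty":0.007,"tz":0.001,"ax":0,"ay":0,"az":0,"jaw":255},{"tx":0.045,"ty":0.007,"tz":0.001,"ax":0,"ay":0,"az":0,"jaw":255},{"tx":0.03,"ty":0.005,"tz":0.001,"ax":0,"ay":0,"az":0,"jaw":255},{"tx":0.01,"ty":0,"tz":0.001,"ax":0,"ay":0,"az":0,"jaw":255}]'

```text
time: 16.35
tool_pos: [0.6304, 0.2677, 0.1183]
tool_rot: [-0.0, 0.773, 0.634, -0.003]
contact_force: [-0.0, -0.2, -3.5]
gripper_width: 0.355
```

```bash
python3 plan.py .6444 .2811 .08 -12.35
```

```text
t 16.35 pos [0.6304 0.2677 0.1183] yawY -11.27 F [-0.  -0.2 -3.5] w 0.355 j [ 0.29  0.28  1.55 -0.    1.32  0.49]
rotvec deg [-0.23  0.26  1.08] n>= 1.0 | then shift mm [16.1 10.8 38.3] n>= 1.0
```

>>> move_arm --rows '[{"tx":0.012,"ty":0.01,"tz":0.005,"ax":-0.2,"ay":0.2,"az":1.1,"jaw":255},{"tx":0,"ty":0,"tz":0.02,"ax":0,"ay":0,"az":0,"jaw":255},{"tx":0,"ty":0,"tz":0.02,"ax":0,"ay":0,"az":0,"jaw":255},{"tx":0,"ty":0,"tz":0.015,"ax":0,"ay":0,"az":0,"jaw":255},{"tx":0,"ty":0,"tz":0.01,"ax":0,"ay":0,"az":0,"jaw":255},{"tx":0,"ty":0,"tz":0,"ax":0,"ay":0,"az":0,"jaw":255}]'

```text
time: 16.95
tool_pos: [0.641, 0.2775, 0.0422]
tool_rot: [-0.0, 0.777, 0.63, -0.003]
contact_force: [0.2, -0.4, -3.1]
gripper_width: 0.356
```

```bash
python3 plan.py .6444 .2811 .02 -12.35;  python3 - <<'E'
from h import *
grab('scene','sc11.png');grab('top','tp11.png');crop('scene',300,225,420,315,6.5,'s11c.png')
crop('top',165,115,265,190,7.5,'t11c.png')
E
```

```text
t 16.95 pos [0.641  0.2775 0.0422] yawY -11.89 F [ 0.2 -0.4 -3.1] w 0.356 j [ 0.3   0.39  1.55 -0.    1.21  0.51]
rotvec deg [-0.28  0.27  0.46] n>= 1.0 | then shift mm [ 4.2  2.6 22.2] n>= 1.0
```

View pics/s11c.png

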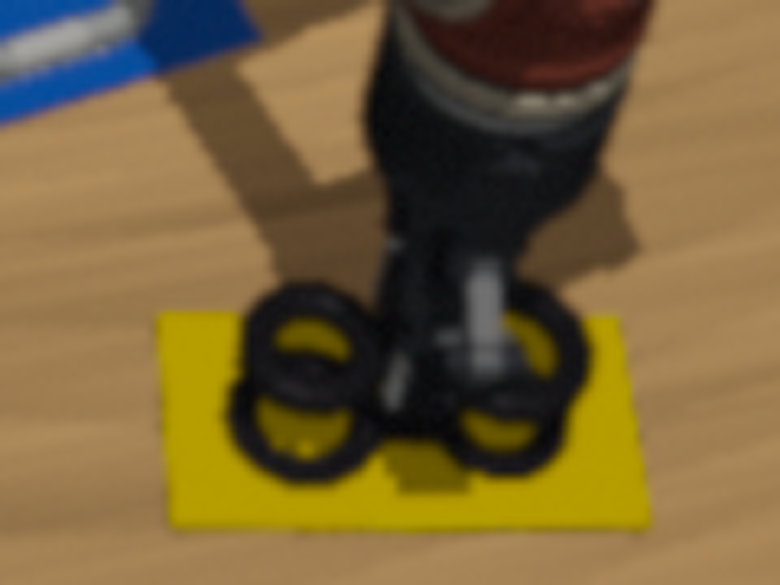

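View pics/t11c.png

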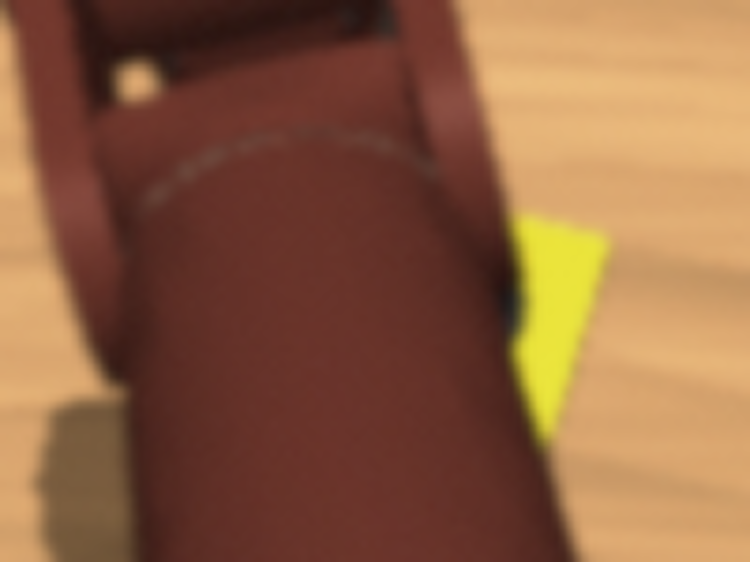

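Run:
```python
from fit import *
ps=up([(243,345),(308,282),(312,412),(262,390),(262,303),(592,350),(575,310),(573,395),(525,418),(540,288)],6.5,300,225)
shapefit([('scene',ps,.0442)],eight,[.641,.278,-1.79])
```

```text
[640.1 279.3] -101.41 rms mm 1.88
[640.1 279.3] -101.41 rms mm 1.88
```

```bash
python3 plan.py .6450 .2811 .02 -12.5
```

```text
t 17.05 pos [0.6423 0.2781 0.0444] yawY -11.9 F [ 0.9 -0.4 -3. ] w 0.352 j [ 0.3   0.39  1.55 -0.    1.21  0.51]
rotvec deg [-0.11  0.17  0.6 ] n>= 1.0 | then shift mm [ 3.5  2.  24.4] n>= 1.0
```

>>> move_arm --rows '[{"tx":0.0035,"ty":0.002,"tz":0.006,"ax":-0.1,"ay":0.2,"az":0.6,"jaw":255},{"tx":0,"ty":0,"tz":0.008,"ax":0,"ay":0,"az":0,"jaw":255},{"tx":0,"ty":0,"tz":0.006,"ax":0,"ay":0,"az":0,"jaw":255},{"tx":0,"ty":0,"tz":0,"ax":0,"ay":0,"az":0,"jaw":255}]'

```text
time: 17.45
tool_pos: [0.6477, 0.2819, 0.0268]
tool_rot: [0.001, 0.78, 0.626, 0.003]
contact_force: [-0.5, 1.0, -3.9]
gripper_width: 0.353
```

```bash
python3 plan.py .6450 .2811 .01 -12.5
```

```text
t 17.45 pos [0.6477 0.2819 0.0268] yawY -12.55 F [-0.5  1.  -3.9] w 0.353 j [0.3  0.42 1.54 0.   1.17 0.52]
rotvec deg [ 0.32 -0.22 -0.05] n>= 1.0 | then shift mm [-1.4 -2.5 16.8] n>= 1.0
```

>>> move_arm --rows '[{"tx":-0.001,"ty":-0.002,"tz":0.006,"ax":0.3,"ay":-0.2,"az":0,"jaw":255},{"tx":0,"ty":0,"tz":0.004,"ax":0,"ay":0,"az":0,"jaw":255},{"tx":0,"ty":0,"tz":0.003,"ax":0,"ay":0,"az":0,"jaw":255},{"tx":0,"ty":0,"tz":0,"ax":0,"ay":0,"az":0,"jaw":255}]'

```text
time: 17.85
tool_pos: [0.6454, 0.2814, 0.0127]
tool_rot: [-0.0, 0.78, 0.626, -0.0]
contact_force: [-0.6, 0.5, -3.3]
gripper_width: 0.353
```

```bash
python3 plan.py .6450 .2811 .01 -12.5
```

```text
t 17.85 pos [0.6454 0.2814 0.0127] yawY -12.54 F [-0.6  0.5 -3.3] w 0.353 j [0.31 0.44 1.55 0.   1.16 0.52]
rotvec deg [-0.01 -0.01 -0.04] n>= 1.0 | then shift mm [-0.4 -0.3  2.7] n>= 1.0
```

>>> move_arm --rows '[{"tx":0,"ty":0,"tz":0.0015,"ax":0,"ay":0,"az":0,"jaw":255},{"tx":0,"ty":0,"tz":0.001,"ax":0,"ay":0,"az":0,"jaw":255},{"tx":0,"ty":0,"tz":0,"ax":0,"ay":0,"az":0,"jaw":255}]'

```text
time: 18.15
tool_pos: [0.6457, 0.2814, 0.0106]
tool_rot: [0.0, 0.78, 0.626, 0.0]
contact_force: [-0.6, 0.1, -2.1]
gripper_width: 0.355
```

```bash
python3 plan.py .6450 .2811 .01 -12.5
```

```text
t 18.15 pos [0.6457 0.2814 0.0106] yawY -12.53 F [-0.6  0.1 -2.1] w 0.355 j [0.31 0.44 1.55 0.   1.15 0.52]
rotvec deg [ 0.02 -0.02 -0.03] n>= 1.0 | then shift mm [-0.5 -0.7  0.6] n>= 1.0
```

>>> move_arm --rows '[{"tx":0,"ty":-0.0005,"tz":0.001,"ax":0,"ay":0,"az":0,"jaw":255},{"tx":0,"ty":0,"tz":0.001,"ax":0,"ay":0,"az":0,"jaw":255}]'

```text
time: 18.35
tool_pos: [0.6458, 0.2815, 0.0101]
tool_rot: [0.0, 0.78, 0.626, 0.0]
contact_force: [-3.9, -0.8, 4.6]
gripper_width: 0.354
```

```bash
python3 plan.py .6450 .2811 .01 -12.5
```

```text
t 18.35 pos [0.6458 0.2815 0.0101] yawY -12.53 F [-3.9 -0.8  4.6] w 0.354 j [ 0.31  0.44  1.55 -0.    1.15  0.52]
rotvec deg [ 0.06 -0.02 -0.03] n>= 1.0 | then shift mm [-0.6 -0.7  0.1] n>= 1.0
```

>>> move_arm --rows '[{"tx":0,"ty":0,"tz":0,"ax":0,"ay":0,"az":0,"jaw":160},{"tx":0,"ty":0,"tz":0,"ax":0,"ay":0,"az":0,"jaw":100},{"tx":0,"ty":0,"tz":0,"ax":0,"ay":0,"az":0,"jaw":0},{"tx":0,"ty":0,"tz":-0.01,"ax":0,"ay":0,"az":0,"jaw":0},{"tx":0,"ty":0,"tz":-0.03,"ax":0,"ay":0,"az":0,"jaw":0},{"tx":0,"ty":0,"tz":-0.04,"ax":0,"ay":0,"az":0,"jaw":0},{"tx":-0.02,"ty":0,"tz":-0.04,"ax":0,"ay":0,"az":0,"jaw":0},{"tx":-0.045,"ty":0,"tz":-0.01,"ax":0,"ay":0,"az":0,"jaw":0},{"tx":-0.045,"ty":0,"tz":0,"ax":0,"ay":0,"az":0,"jaw":0},{"tx":-0.045,"ty":0,"tz":0,"ax":0,"ay":0,"az":0,"jaw":0},{"tx":-0.045,"ty":0,"tz":0,"ax":0,"ay":0,"az":0,"jaw":0},{"tx":-0.045,"ty":0,"tz":0,"ax":0,"ay":0,"az":0,"jaw":0}]'

```text
time: 19.55
tool_pos: [0.5979, 0.0412, 0.1581]
tool_rot: [0.006, 0.777, 0.63, 0.011]
contact_force: [0.1, -0.0, 0.4]
gripper_width: 1.001
```

```bash
python3 plan.py .4660 -.19 .15 96;  python3 - <<'E'
from h import *
grab('scene','sc12.png');grab('top','tp12.png');crop('scene',310,260,410,320,8,'s12c.png')
crop('top',170,125,260,185,8,'t12c.png')
crop('top',350,185,430,260,7.5,'pt12.png')
crop('scene',105,210,190,280,8.5,'ps12.png')
E
```

```text
t 19.55 pos [0.5979 0.0412 0.1581] yawY -11.95 F [ 0.1 -0.   0.4] w 1.001 j [-0.06  0.03  1.76  0.01  1.33  0.15]
rotvec deg [ 0.83 -1.25 72.05] n>= 9.0 | then shift mm [-155.3  216.1    8.1] n>= 6.0
```

View pics/s12c.png

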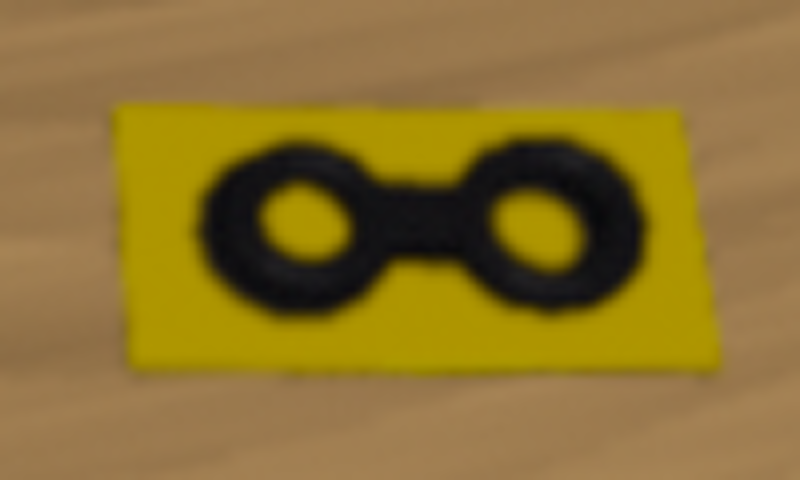

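View pics/t12c.png

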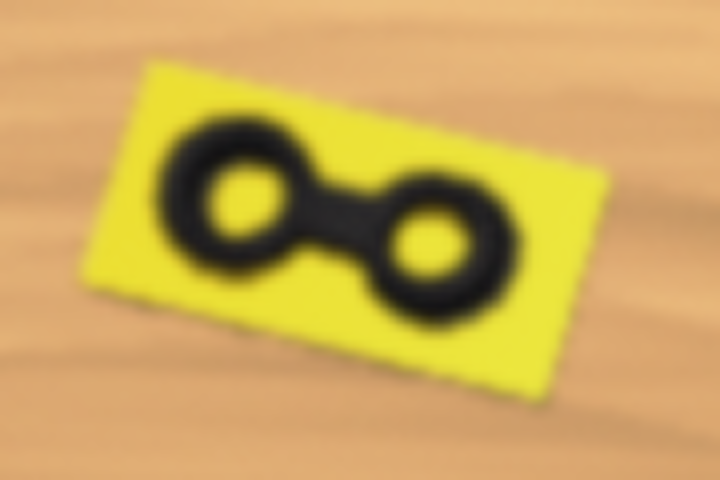

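View pics/pt12.png

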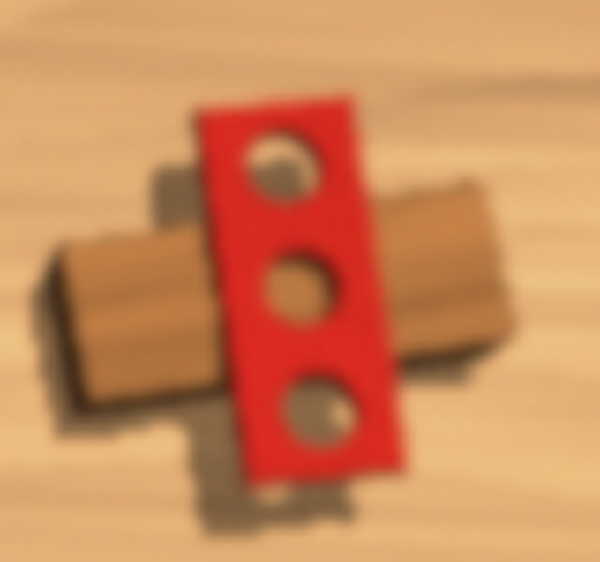

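View pics/ps12.png

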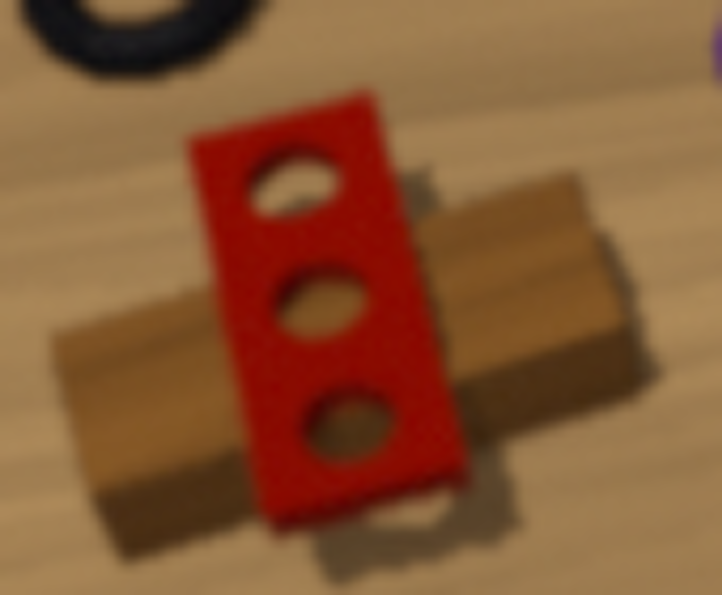

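Run:
```python
from fit import *
ps=up([(200,225),(300,142),(300,318),(225,170),(225,285),(645,230),(550,138),(560,312),(620,170),(620,290)],8,310,260)
pt=up([(157,190),(240,112),(238,278),(178,135),(175,250),(520,240),(440,172),(435,328),(497,192),(497,298)],8,170,125)
print('desc');shapefit([('scene',ps,.012),('top',pt,.012)],eight,[.644,.28,-1.79])
s=rays('scene',up([(295,183),(322,301),(350,424)],8.5,105,210),.052)
t=rays('top',up([(284,166),(303,288),(320,411)],7.5,350,185),.052)
for h in (s,t):
    d=h[2]-h[0]; print((h*1000).round(1).tolist(),(h.mean(0)*1000).round(1),np.degrees(np.arctan2(d[1],d[0])).round(2))
```

```text
desc
[647.  280.3] -100.18 rms mm 1.54
[642.7 278.4] -103.43 rms mm 1.71
[644.9 279.6] -101.77 rms mm 2.5
[[422.4, -190.3], [463.4, -184.8], [504.3, -179.4]] [ 463.4 -184.8] 7.55
[[500.7, -181.0], [458.7, -186.9], [417.0, -192.1]] [ 458.8 -186.7] -172.41
```

Descender is at (644.9, 279.6) against the mat at (644.4, 281.1), yaw within 1°. That's good. The plate is at about (461, -186) mm, axis 7.6°.

>>> move_arm --rows '[{"tx":0,"ty":0,"tz":0,"ax":0.8,"ay":-1.2,"az":7,"jaw":0},{"tx":0,"ty":0,"tz":0,"ax":0,"ay":0,"az":8,"jaw":0},{"tx":0,"ty":0,"tz":0,"ax":0,"ay":0,"az":8,"jaw":0},{"tx":0,"ty":0,"tz":0,"ax":0,"ay":0,"az":8,"jaw":0},{"tx":0,"ty":0,"tz":0,"ax":0,"ay":0,"az":8,"jaw":0},{"tx":0,"ty":0,"tz":0,"ax":0,"ay":0,"az":8,"jaw":0},{"tx":0,"ty":0,"tz":0,"ax":0,"ay":0,"az":8,"jaw":0},{"tx":0,"ty":0,"tz":0,"ax":0,"ay":0,"az":8,"jaw":0},{"tx":0,"ty":0,"tz":0,"ax":0,"ay":0,"az":7,"jaw":0},{"tx":0,"ty":0,"tz":0,"ax":0,"ay":0,"az":0,"jaw":0}]'

```text
time: 20.65
tool_pos: [0.6024, 0.0409, 0.1703]
tool_rot: [0.007, 0.999, 0.042, 0.011]
contact_force: [0.6, 0.4, 0.8]
gripper_width: 1.002
```

```bash
python3 plan.py .4611 -.1858 .14 97.6
```

```text
t 20.65 pos [0.6024 0.0409 0.1703] yawY -85.21 F [0.6 0.4 0.8] w 1.002 j [-0.05  0.03  1.74 -0.01  1.35  1.44]
rotvec deg [ 0.86 -1.15 -2.81] n>= 1.0 | then shift mm [-170.1  206.    30.3] n>= 6.0
```

>>> move_arm --rows '[{"tx":0,"ty":0,"tz":0,"ax":0.8,"ay":-1.1,"az":-2.8,"jaw":0},{"tx":-0.015,"ty":0.018,"tz":0.003,"ax":0,"ay":0,"az":0,"jaw":0},{"tx":-0.03,"ty":0.036,"tz":0.005,"ax":0,"ay":0,"az":0,"jaw":0},{"tx":-0.03,"ty":0.036,"tz":0.005,"ax":0,"ay":0,"az":0,"jaw":0},{"tx":-0.03,"ty":0.036,"tz":0.005,"ax":0,"ay":0,"az":0,"jaw":0},{"tx":-0.03,"ty":0.036,"tz":0.005,"ax":0,"ay":0,"az":0,"jaw":0},{"tx":-0.025,"ty":0.03,"tz":0.005,"ax":0,"ay":0,"az":0,"jaw":0},{"tx":-0.01,"ty":0.012,"tz":0.002,"ax":0,"ay":0,"az":0,"jaw":0},{"tx":0,"ty":0,"tz":0,"ax":0,"ay":0,"az":0,"jaw":0},{"tx":0,"ty":0,"tz":0,"ax":0,"ay":0,"az":0,"jaw":0}]'

```text
time: 21.65
tool_pos: [0.4654, -0.1905, 0.147]
tool_rot: [0.002, 0.996, 0.085, 0.008]
contact_force: [0.2, -0.3, -0.1]
gripper_width: 1.002
```

```bash
python3 plan.py .4611 -.1858 .07 97.6
```

```text
t 21.65 pos [ 0.4654 -0.1905  0.147 ] yawY -80.28 F [ 0.2 -0.3 -0.1] w 1.002 j [-0.54 -0.19  1.99  0.01  1.33  0.86]
rotvec deg [ 0.31 -0.88  2.12] n>= 1.0 | then shift mm [-3.7 -5.3 77. ] n>= 2.0
```

>>> move_arm --rows '[{"tx":-0.004,"ty":-0.005,"tz":0,"ax":0.3,"ay":-0.9,"az":2.1,"jaw":0},{"tx":0,"ty":0,"tz":0.02,"ax":0,"ay":0,"az":0,"jaw":0},{"tx":0,"ty":0,"tz":0.025,"ax":0,"ay":0,"az":0,"jaw":0},{"tx":0,"ty":0,"tz":0.02,"ax":0,"ay":0,"az":0,"jaw":0},{"tx":0,"ty":0,"tz":0.01,"ax":0,"ay":0,"az":0,"jaw":0},{"tx":0,"ty":0,"tz":0,"ax":0,"ay":0,"az":0,"jaw":0}]'

```text
time: 22.25
tool_pos: [0.4675, -0.1813, 0.0743]
tool_rot: [0.002, 0.997, 0.074, 0.004]
contact_force: [-0.1, 0.0, 0.4]
gripper_width: 1.0
```

```bash
python3 plan.py .4611 -.1858 .04 97.6
```

```text
t 22.25 pos [ 0.4675 -0.1813  0.0743] yawY -81.53 F [-0.1  0.   0.4] w 1.0 j [-0.52 -0.1   2.04  0.    1.19  0.9 ]
rotvec deg [ 0.2  -0.42  0.87] n>= 1.0 | then shift mm [-6.9  3.6 34.3] n>= 1.0
```

>>> move_arm --rows '[{"tx":-0.007,"ty":0.004,"tz":0.005,"ax":0.2,"ay":-0.4,"az":0.9,"jaw":0},{"tx":0,"ty":0,"tz":0.01,"ax":0,"ay":0,"az":0,"jaw":0},{"tx":0,"ty":0,"tz":0.008,"ax":0,"ay":0,"az":0,"jaw":0},{"tx":0,"ty":0,"tz":0.003,"ax":0,"ay":0,"az":0,"jaw":0},{"tx":0,"ty":0,"tz":0,"ax":0,"ay":0,"az":0,"jaw":0}]'

```text
time: 22.75
tool_pos: [0.4631, -0.1871, 0.0493]
tool_rot: [0.001, 0.998, 0.066, 0.002]
contact_force: [-0.6, 0.1, 0.1]
gripper_width: 1.002
```

```bash
python3 plan.py .4611 -.1858 .04 97.6
```

```text
t 22.75 pos [ 0.4631 -0.1871  0.0493] yawY -82.38 F [-0.6  0.1  0.1] w 1.002 j [-0.53 -0.06  2.05  0.    1.15  0.9 ]
rotvec deg [ 0.16 -0.22  0.02] n>= 1.0 | then shift mm [-1.9 -1.6  9.3] n>= 1.0
```

>>> move_arm --rows '[{"tx":-0.002,"ty":-0.0015,"tz":0.005,"ax":0.2,"ay":-0.2,"az":0,"jaw":0},{"tx":0,"ty":0,"tz":0.004,"ax":0,"ay":0,"az":0,"jaw":0},{"tx":0,"ty":0,"tz":0,"ax":0,"ay":0,"az":0,"jaw":30}]'

```text
time: 23.05
tool_pos: [0.4611, -0.1861, 0.0401]
tool_rot: [-0.0, 0.998, 0.066, 0.0]
contact_force: [-0.2, -0.2, -0.4]
gripper_width: 0.884
```

```bash
python3 plan.py .4611 -.1858 .04 97.6
python3 - <<'E'
from h import *
grab('scene','sc13.png');crop('scene',100,190,190,280,7,'s13c.png')
E
```

```text
t 23.05 pos [ 0.4611 -0.1861  0.0401] yawY -82.4 F [-0.2 -0.2 -0.4] w 0.884 j [-0.53 -0.05  2.06  0.    1.13  0.9 ]
rotvec deg [-0.03 -0.05  0.  ] n>= 1.0 | then shift mm [ 0.  -0.3  0.1] n>= 1.0
```

View pics/s13c.png

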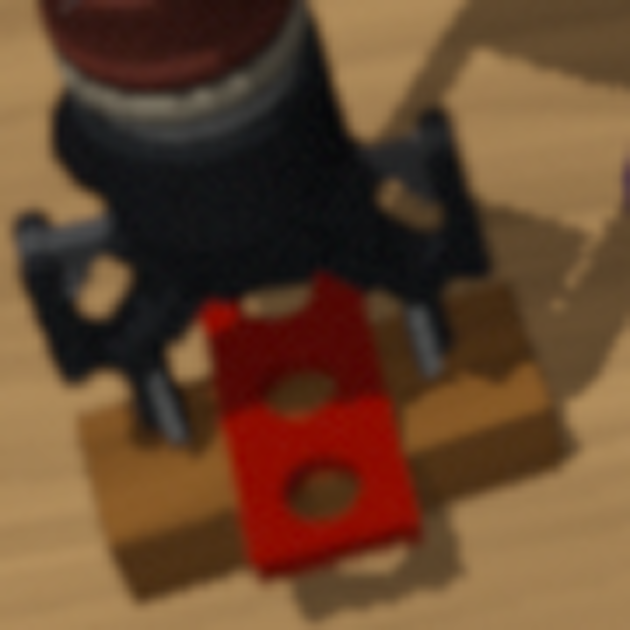

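The jaws straddle the plate at its middle hole, with tips at crop (180,440) and (435,370). Closing.

>>> move_arm --rows '[{"tx":0,"ty":0,"tz":0,"ax":0,"ay":0,"az":0,"jaw":80},{"tx":0,"ty":0,"tz":0,"ax":0,"ay":0,"az":0,"jaw":120},{"tx":0,"ty":0,"tz":0,"ax":0,"ay":0,"az":0,"jaw":255},{"tx":0,"ty":0,"tz":0,"ax":0,"ay":0,"az":0,"jaw":255},{"tx":0,"ty":0,"tz":0,"ax":0,"ay":0,"az":0,"jaw":255}]'

```text
time: 23.6
tool_pos: [0.4617, -0.1864, 0.0413]
tool_rot: [0.0, 0.998, 0.066, 0.001]
contact_force: [-0.2, -0.7, -0.6]
gripper_width: 0.61
```

```bash
python3 plan.py .4611 -.1858 .04 97.6
```

```text
t 23.6 pos [ 0.4617 -0.1864  0.0413] yawY -82.39 F [-0.2 -0.7 -0.6] w 0.61 j [-0.53 -0.05  2.05  0.    1.14  0.9 ]
rotvec deg [ 0.02 -0.11  0.01] n>= 1.0 | then shift mm [-0.6 -0.7  1.3] n>= 1.0
```

>>> move_arm --rows '[{"tx":0,"ty":0,"tz":-0.004,"ax":0,"ay":0,"az":0,"jaw":255},{"tx":0,"ty":0,"tz":-0.008,"ax":0,"ay":0,"az":0,"jaw":255},{"tx":0,"ty":0,"tz":-0.01,"ax":0,"ay":0,"az":0,"jaw":255},{"tx":0,"ty":0,"tz":0,"ax":0,"ay":0,"az":0,"jaw":255}]'

```text
time: 24.0
tool_pos: [0.4613, -0.1862, 0.0646]
tool_rot: [-0.0, 0.998, 0.066, 0.001]
contact_force: [0.5, 0.4, -1.7]
gripper_width: 0.609
```

```bash
python3 plan.py .4611 -.1858 .04 97.6
python3 - <<'E'
from h import *
grab('scene','sc14.png');crop('scene',100,190,190,280,7,'s14c.png')
E
```

```text
t 24.0 pos [ 0.4613 -0.1862  0.0646] yawY -82.39 F [ 0.5  0.4 -1.7] w 0.609 j [-0.53 -0.09  2.04  0.    1.18  0.9 ]
rotvec deg [-0.02 -0.06  0.01] n>= 1.0 | then shift mm [-0.1 -0.4 24.6] n>= 1.0
```

View pics/s14c.png

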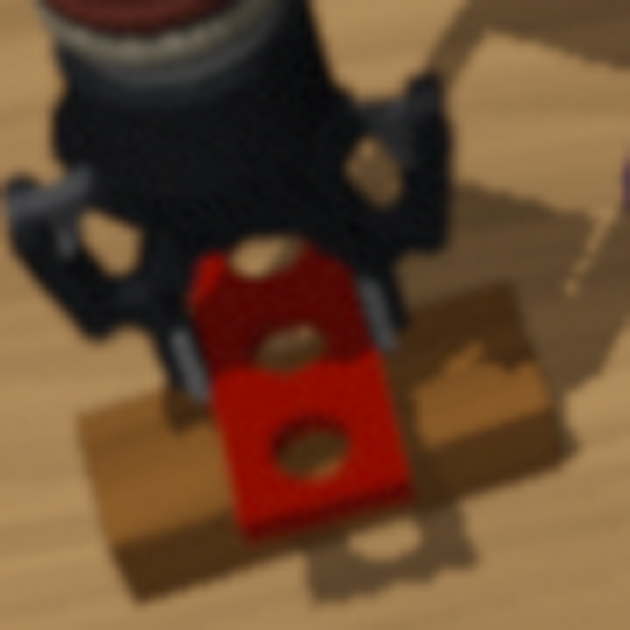

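The plate is up and level, and the block stayed put. I'll raise it and turn it by about 91°.

>>> move_arm --rows '[{"tx":0,"ty":0,"tz":-0.03,"ax":0,"ay":0,"az":0,"jaw":255},{"tx":0,"ty":0,"tz":-0.03,"ax":0,"ay":0,"az":-8,"jaw":255},{"tx":0,"ty":0,"tz":0,"ax":0,"ay":0,"az":-8,"jaw":255},{"tx":0,"ty":0,"tz":0,"ax":0,"ay":0,"az":-8,"jaw":255},{"tx":0,"ty":0,"tz":0,"ax":0,"ay":0,"az":-8,"jaw":255},{"tx":0,"ty":0,"tz":0,"ax":0,"ay":0,"az":-8,"jaw":255},{"tx":0,"ty":0,"tz":0,"ax":0,"ay":0,"az":-8,"jaw":255},{"tx":0,"ty":0,"tz":0,"ax":0,"ay":0,"az":-8,"jaw":255},{"tx":0,"ty":0,"tz":0,"ax":0,"ay":0,"az":-8,"jaw":255},{"tx":0,"ty":0,"tz":0,"ax":0,"ay":0,"az":-8,"jaw":255},{"tx":0,"ty":0,"tz":0,"ax":0,"ay":0,"az":-8,"jaw":255},{"tx":0,"ty":0,"tz":0,"ax":0,"ay":0,"az":-8,"jaw":255}]'

```text
time: 25.25
tool_pos: [0.4594, -0.1852, 0.1258]
tool_rot: [-0.001, 0.648, 0.762, 0.0]
contact_force: [0.1, 0.6, -1.6]
gripper_width: 0.608
```

```bash
python3 plan.py .6484 -.2909 .1 8.47
```

```text
t 25.25 pos [ 0.4594 -0.1852  0.1258] yawY 9.23 F [ 0.1  0.6 -1.6] w 0.608 j [-0.53 -0.17  2.01  0.    1.31 -0.7 ]
rotvec deg [-0.05 -0.11  0.76] n>= 1.0 | then shift mm [-132.4  171.3   25.8] n>= 5.0
```

>>> move_arm --rows '[{"tx":0,"ty":0,"tz":0,"ax":0,"ay":-0.1,"az":0.8,"jaw":255},{"tx":-0.012,"ty":0.015,"tz":0.002,"ax":0,"ay":0,"az":0,"jaw":255},{"tx":-0.026,"ty":0.034,"tz":0.004,"ax":0,"ay":0,"az":0,"jaw":255},{"tx":-0.026,"ty":0.034,"tz":0.004,"ax":0,"ay":0,"az":0,"jaw":255},{"tx":-0.026,"ty":0.034,"tz":0.004,"ax":0,"ay":0,"az":0,"jaw":255},{"tx":-0.024,"ty":0.031,"tz":0.004,"ax":0,"ay":0,"az":0,"jaw":255},{"tx":-0.015,"ty":0.018,"tz":0.004,"ax":0,"ay":0,"az":0,"jaw":255},{"tx":-0.006,"ty":0.008,"tz":0.004,"ax":0,"ay":0,"az":0,"jaw":255},{"tx":0,"ty":0,"tz":0,"ax":0,"ay":0,"az":0,"jaw":255}]'

```text
time: 26.15
tool_pos: [0.6561, -0.2987, 0.0949]
tool_rot: [-0.001, 0.665, 0.747, -0.001]
contact_force: [-0.1, 0.9, -1.6]
gripper_width: 0.613
```

```bash
python3 plan.py .6484 -.2909 .05 8.47
```

```text
t 26.15 pos [ 0.6561 -0.2987  0.0949] yawY 6.59 F [-0.1  0.9 -1.6] w 0.613 j [-0.53  0.38  1.47 -0.    1.3  -0.64]
rotvec deg [-0.17 -0.06 -1.88] n>= 1.0 | then shift mm [ 8.8 -6.5 44.9] n>= 1.0
```

>>> move_arm --rows '[{"tx":0.009,"ty":-0.006,"tz":0.004,"ax":-0.2,"ay":-0.1,"az":-1.9,"jaw":255},{"tx":0,"ty":0,"tz":0.012,"ax":0,"ay":0,"az":0,"jaw":255},{"tx":0,"ty":0,"tz":0.015,"ax":0,"ay":0,"az":0,"jaw":255},{"tx":0,"ty":0,"tz":0.012,"ax":0,"ay":0,"az":0,"jaw":255},{"tx":0,"ty":0,"tz":0.005,"ax":0,"ay":0,"az":0,"jaw":255},{"tx":0,"ty":0,"tz":0,"ax":0,"ay":0,"az":0,"jaw":255}]'

```text
time: 26.75
tool_pos: [0.6449, -0.287, 0.0413]
tool_rot: [-0.002, 0.653, 0.757, -0.0]
contact_force: [-0.4, 0.6, -1.0]
gripper_width: 0.609
```

```bash
python3 plan.py .6484 -.2909 .02 8.47
python3 - <<'E'
from h import *
grab('scene','sc15.png');crop('scene',50,270,160,370,7,'s15c.png')
E
```

```text
t 26.75 pos [ 0.6449 -0.287   0.0413] yawY 8.41 F [-0.4  0.6 -1. ] w 0.609 j [-0.52  0.41  1.53 -0.    1.21 -0.67]
rotvec deg [-0.17 -0.13 -0.06] n>= 1.0 | then shift mm [-4.4  2.9 21.3] n>= 1.0
```

View pics/s15c.png

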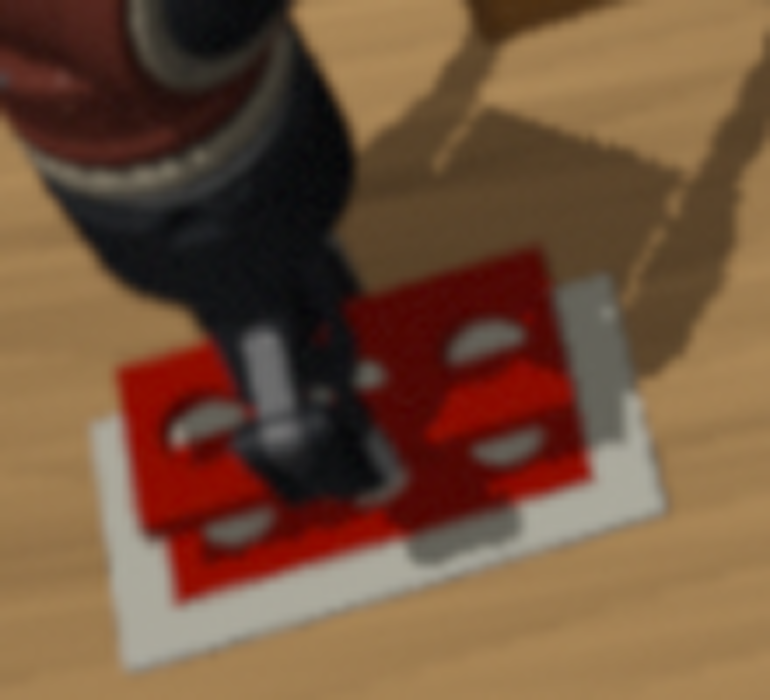

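```bash
python3 - <<'E'
from fit import *
c=rays('scene',up([(118,372),(541,246),(578,372),(143,524)],7,50,270),.052)
print(c.round(4).tolist(),c.mean(0),np.linalg.norm(c[0]-c[1]),np.degrees(np.arctan2(*(c[1]-c[0])[::-1])))
E
python3 plan.py .6484 -.2909 .02 8.47
```

```text
[[0.6304, -0.3527], [0.6106, -0.2252], [0.6543, -0.2161], [0.6808, -0.3442]] [ 0.64404412 -0.28453304] 0.12906117409159226 98.84172378368375
t 26.8 pos [ 0.645  -0.2871  0.0416] yawY 8.41 F [-0.5 -0.5 -1.4] w 0.606 j [-0.52  0.41  1.53 -0.    1.21 -0.67]
rotvec deg [-0.16 -0.12 -0.06] n>= 1.0 | then shift mm [-4.3  2.8 21.6] n>= 1.0
```

>>> move_arm --rows '[{"tx":-0.005,"ty":0.0035,"tz":0.006,"ax":-0.2,"ay":-0.1,"az":0,"jaw":255},{"tx":0,"ty":0,"tz":0.008,"ax":0,"ay":0,"az":0,"jaw":255},{"tx":0,"ty":0,"tz":0.006,"ax":0,"ay":0,"az":0,"jaw":255},{"tx":0,"ty":0,"tz":0.002,"ax":0,"ay":0,"az":0,"jaw":255},{"tx":0,"ty":0,"tz":0,"ax":0,"ay":0,"az":0,"jaw":255}]'

```text
time: 27.3
tool_pos: [0.6509, -0.293, 0.0193]
tool_rot: [0.002, 0.654, 0.757, 0.001]
contact_force: [-0.3, 0.3, 0.1]
gripper_width: 0.61
```

```bash
python3 plan.py .6491 -.2913 .007 8.47
```

```text
t 27.3 pos [ 0.6509 -0.293   0.0193] yawY 8.38 F [-0.3  0.3  0.1] w 0.61 j [-0.53  0.44  1.52  0.    1.17 -0.67]
rotvec deg [ 0.2   0.11 -0.09] n>= 1.0 | then shift mm [ 1.9 -1.6 12.3] n>= 1.0
```

>>> move_arm --rows '[{"tx":0.0015,"ty":-0.0015,"tz":0.004,"ax":0.2,"ay":0.1,"az":-0.1,"jaw":255},{"tx":0,"ty":0,"tz":0.004,"ax":0,"ay":0,"az":0,"jaw":255},{"tx":0,"ty":0,"tz":0.002,"ax":0,"ay":0,"az":0,"jaw":255},{"tx":0,"ty":0,"tz":0,"ax":0,"ay":0,"az":0,"jaw":255}]'

```text
time: 27.7
tool_pos: [0.6493, -0.2916, 0.0089]
tool_rot: [0.0, 0.653, 0.758, -0.0]
contact_force: [-1.2, -0.3, -1.6]
gripper_width: 0.606
```

```bash
python3 plan.py .6491 -.2913 .006 8.47
```

```text
t 27.7 pos [ 0.6493 -0.2916  0.0089] yawY 8.5 F [-1.2 -0.3 -1.6] w 0.606 j [-0.53  0.46  1.53 -0.    1.16 -0.67]
rotvec deg [0.01 0.02 0.03] n>= 1.0 | then shift mm [ 0.4 -0.2  2.9] n>= 1.0
```

>>> move_arm --rows '[{"tx":0,"ty":0,"tz":0.0015,"ax":0,"ay":0,"az":0,"jaw":255},{"tx":0,"ty":0,"tz":0.001,"ax":0,"ay":0,"az":0,"jaw":255},{"tx":0,"ty":0,"tz":0.0005,"ax":0,"ay":0,"az":0,"jaw":255}]'

```text
time: 28.0
tool_pos: [0.6496, -0.2918, 0.0062]
tool_rot: [0.001, 0.653, 0.758, 0.0]
contact_force: [-0.8, 0.0, 1.0]
gripper_width: 0.609
```

```bash
python3 plan.py .6491 -.2913 .006 8.47
```

```text
t 28.0 pos [ 0.6496 -0.2918  0.0062] yawY 8.5 F [-0.8  0.   1. ] w 0.609 j [-0.53  0.46  1.53 -0.    1.15 -0.67]
rotvec deg [0.05 0.05 0.03] n>= 1.0 | then shift mm [ 0.5 -0.4  0.2] n>= 1.0
```

>>> move_arm --rows '[{"tx":0,"ty":0,"tz":0.001,"ax":0,"ay":0,"az":0,"jaw":255},{"tx":0,"ty":0,"tz":0.0005,"ax":0,"ay":0,"az":0,"jaw":255}]'

```text
time: 28.2
tool_pos: [0.6497, -0.2918, 0.0062]
tool_rot: [0.0, 0.653, 0.758, -0.0]
contact_force: [-1.0, -0.2, 0.5]
gripper_width: 0.611
```

```bash
python3 plan.py .6491 -.2913 .006 8.47
```

```text
t 28.2 pos [ 0.6497 -0.2918  0.0062] yawY 8.5 F [-1.  -0.2  0.5] w 0.611 j [-0.53  0.46  1.53 -0.    1.15 -0.67]
rotvec deg [0.02 0.04 0.03] n>= 1.0 | then shift mm [ 0.6 -0.6  0.2] n>= 1.0
```

In contact: the weight is taken and z stopped at the predicted height. Releasing and retreating.

>>> move_arm --rows '[{"tx":0,"ty":0,"tz":0,"ax":0,"ay":0,"az":0,"jaw":90},{"tx":0,"ty":0,"tz":0,"ax":0,"ay":0,"az":0,"jaw":40},{"tx":0,"ty":0,"tz":0,"ax":0,"ay":0,"az":0,"jaw":0},{"tx":0,"ty":0,"tz":-0.01,"ax":0,"ay":0,"az":0,"jaw":0},{"tx":0,"ty":0,"tz":-0.03,"ax":0,"ay":0,"az":0,"jaw":0},{"tx":0,"ty":0,"tz":-0.04,"ax":0,"ay":0,"az":0,"jaw":0},{"tx":0.02,"ty":0,"tz":-0.04,"ax":0,"ay":0,"az":0,"jaw":0},{"tx":0.045,"ty":0,"tz":-0.01,"ax":0,"ay":0,"az":0,"jaw":0},{"tx":0.045,"ty":0,"tz":0,"ax":0,"ay":0,"az":0,"jaw":0},{"tx":0.045,"ty":0,"tz":0,"ax":0,"ay":0,"az":0,"jaw":0},{"tx":0.045,"ty":0,"tz":0,"ax":0,"ay":0,"az":0,"jaw":0},{"tx":0.045,"ty":0,"tz":0,"ax":0,"ay":0,"az":0,"jaw":0}]'

```text
time: 29.4
tool_pos: [0.6168, -0.0488, 0.1501]
tool_rot: [0.008, 0.657, 0.754, 0.003]
contact_force: [1.1, 0.3, -0.0]
gripper_width: 0.997
```

```bash
python3 plan.py .4660 -.19 .15 8;  python3 - <<'E'
from h import *
grab('scene','sc16.png');grab('top','tp16.png');crop('scene',55,300,155,370,7.5,'s16c.png')
crop('top',380,130,470,190,8,'t16c.png')
crop('top',350,185,430,260,7.5,'pt16.png')
crop('scene',105,210,190,280,8.5,'ps16.png')
E
```

```text
t 29.4 pos [ 0.6168 -0.0488  0.1501] yawY 7.91 F [ 1.1  0.3 -0. ] w 0.997 j [-0.2   0.09  1.71 -0.    1.32 -0.34]
rotvec deg [ 0.83  0.43 -0.09] n>= 1.0 | then shift mm [-1.188e+02 -1.690e+02  1.000e-01] n>= 5.0
```

View pics/s16c.png

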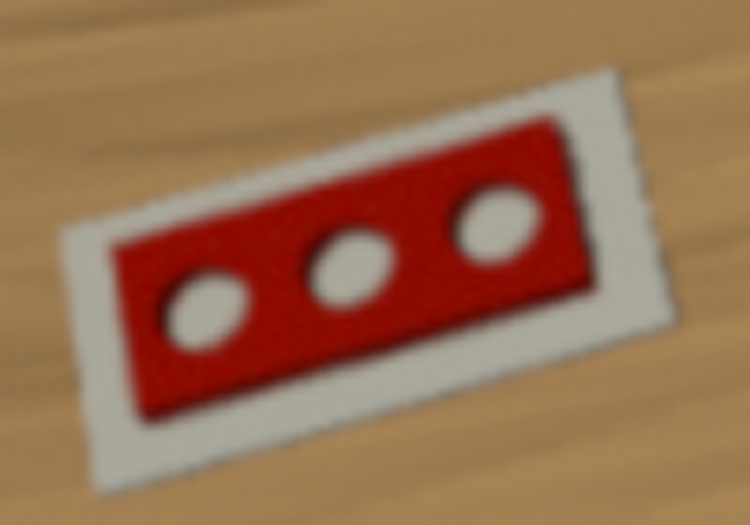

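View pics/t16c.png

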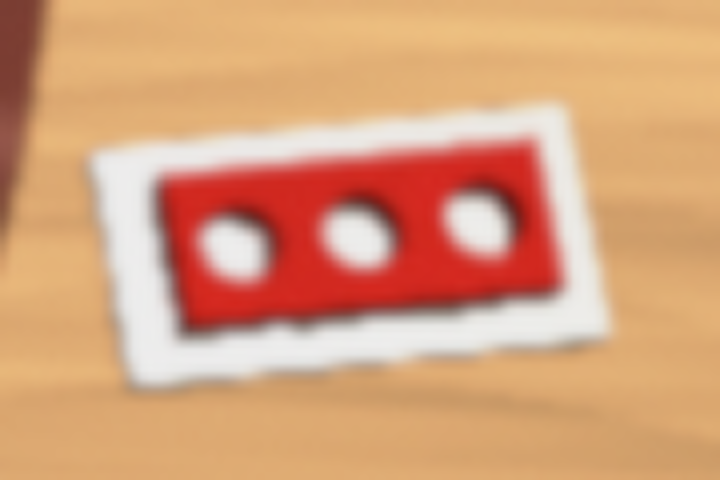

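View pics/pt16.png

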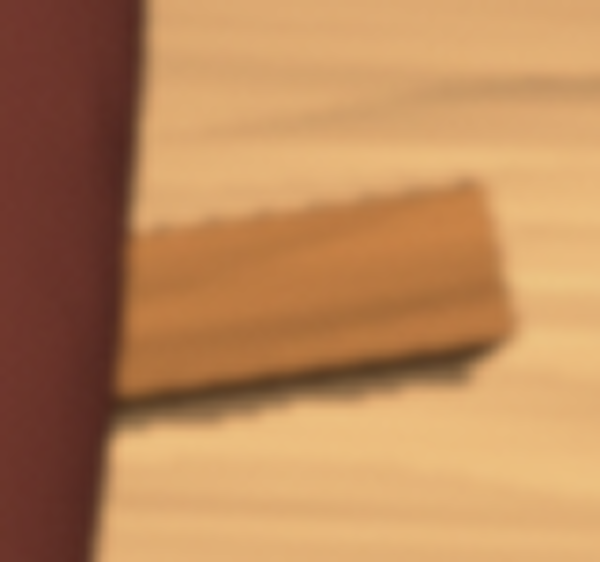

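View pics/ps16.png

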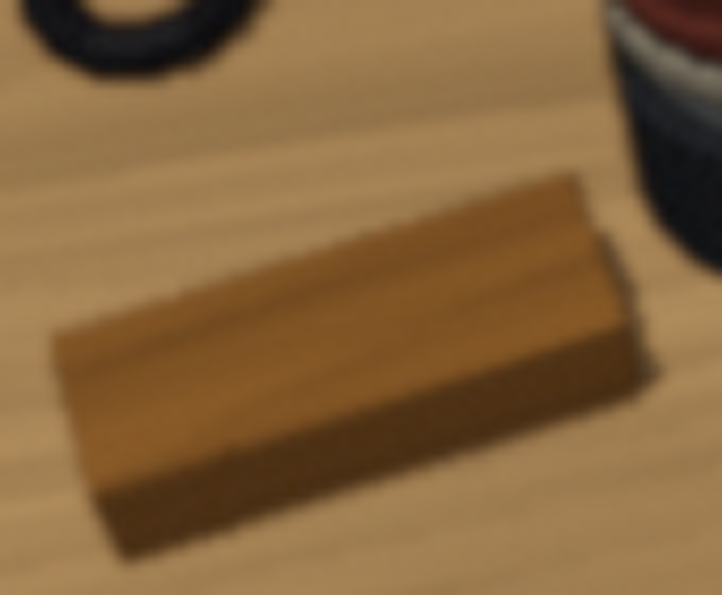

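Run:
```python
from fit import *
s=rays('scene',up([(207,311),(352,269),(498,225)],7.5,55,300),.017)
t=rays('top',up([(237,246),(361,232),(483,221)],8,380,130),.017)
for h in (s,t):
    d=h[2]-h[0]; print((h.mean(0)*1000).round(1),np.degrees(np.arctan2(d[1],d[0])).round(2))
def rf(n,px,L):
    P=rays(n,px,.04)
    f=lambda q:(q[:2]+L@R2(q[2]).T-P).ravel()
    r=least_squares(f,[.46,-.19,1.7]);print('block',n,(r.x[:2]*1000).round(1),np.degrees(r.x[2]).round(2),(r.fun.reshape(-1,2)*1000).round(1).tolist())
A,B=.075,.028
# local x ~ +y world (axis ~100deg), local y ~ -x world
rf('scene',up([(52,335),(577,175),(632,325),(95,492)],8.5,105,210),np.array([[-A,B],[A,B],[A,-B],[-A,-B]]))
rf('top',up([(62,245),(480,182),(514,328),(88,405)],7.5,350,185),np.array([[A,-B],[-A,-B],[-A,B],[A,B]]))
```

```text
[ 653.6 -288.6] 98.43
[ 646.6 -290.6] -81.44
block scene [ 465.  -182.2] 100.36 [[-0.7, -0.9], [-1.3, 1.4], [0.6, 1.1], [1.4, -1.6]]
block top [ 460.6 -184.1] 101.66 [[-0.1, 2.7], [2.3, -1.1], [-2.1, -2.0], [-0.1, 0.4]]
```

The plate margins are symmetric once I allow for height parallax, so it is about 1–2 mm off centre at most. The block is at about (463, -183) mm, axis about 101°. Now to fetch it.

```bash
python3 plan.py .4628 -.1832 .11 11
```

```text
t 29.5 pos [ 0.6163 -0.0455  0.1498] yawY 8.26 F [-0.2 -0.3 -1. ] w 1.001 j [-0.19  0.09  1.71 -0.    1.32 -0.34]
rotvec deg [ 0.77  0.33 -2.74] n>= 1.0 | then shift mm [-105.9 -176.9   39.8] n>= 5.0
```

>>> move_arm --rows '[{"tx":0,"ty":0,"tz":0,"ax":0.8,"ay":0.3,"az":-2.7,"jaw":0},{"tx":-0.01,"ty":-0.016,"tz":0.002,"ax":0,"ay":0,"az":0,"jaw":0},{"tx":-0.021,"ty":-0.036,"tz":0.006,"ax":0,"ay":0,"az":0,"jaw":0},{"tx":-0.021,"ty":-0.036,"tz":0.006,"ax":0,"ay":0,"az":0,"jaw":0},{"tx":-0.021,"ty":-0.036,"tz":0.006,"ax":0,"ay":0,"az":0,"jaw":0},{"tx":-0.018,"ty":-0.03,"tz":0.006,"ax":0,"ay":0,"az":0,"jaw":0},{"tx":-0.01,"ty":-0.016,"tz":0.006,"ax":0,"ay":0,"az":0,"jaw":0},{"tx":-0.005,"ty":-0.007,"tz":0.004,"ax":0,"ay":0,"az":0,"jaw":0},{"tx":0,"ty":0,"tz":0,"ax":0,"ay":0,"az":0,"jaw":0},{"tx":0,"ty":0,"tz":0,"ax":0,"ay":0,"az":0,"jaw":0}]'

```text
time: 30.5
tool_pos: [0.4623, -0.1922, 0.1209]
tool_rot: [0.007, 0.634, 0.773, 0.001]
contact_force: [-0.1, 0.7, 0.4]
gripper_width: 1.002
```

```bash
python3 plan.py .4628 -.1832 .05 11
```

```text
t 30.5 pos [ 0.4623 -0.1922  0.1209] yawY 11.25 F [-0.1  0.7  0.4] w 1.002 j [-0.54 -0.16  2.01 -0.    1.28 -0.74]
rotvec deg [0.62 0.6  0.25] n>= 1.0 | then shift mm [ 8.7  2.2 70.9] n>= 2.0
```

>>> move_arm --rows '[{"tx":0.009,"ty":0.002,"tz":0,"ax":0.6,"ay":0.6,"az":0.2,"jaw":0},{"tx":0,"ty":0,"tz":0.02,"ax":0,"ay":0,"az":0,"jaw":0},{"tx":0,"ty":0,"tz":0.025,"ax":0,"ay":0,"az":0,"jaw":0},{"tx":0,"ty":0,"tz":0.015,"ax":0,"ay":0,"az":0,"jaw":0},{"tx":0,"ty":0,"tz":0.005,"ax":0,"ay":0,"az":0,"jaw":0},{"tx":0,"ty":0,"tz":0,"ax":0,"ay":0,"az":0,"jaw":0}]'

```text
time: 31.1
tool_pos: [0.4693, -0.178, 0.0577]
tool_rot: [0.002, 0.633, 0.774, 0.002]
contact_force: [0.0, 0.0, -0.0]
gripper_width: 0.996
```

```bash
python3 plan.py .4628 -.1832 .03 11
python3 - <<'E'
from h import *
grab('scene','sc17.png');crop('scene',100,170,200,280,5.5,'s17c.png')
E
```

```text
t 31.1 pos [ 0.4693 -0.178   0.0577] yawY 11.46 F [ 0.  0. -0.] w 0.996 j [-0.51 -0.07  2.04  0.    1.17 -0.71]
rotvec deg [0.26 0.02 0.46] n>= 1.0 | then shift mm [-3.9 -7.3 27.7] n>= 1.0
```

View pics/s17c.png

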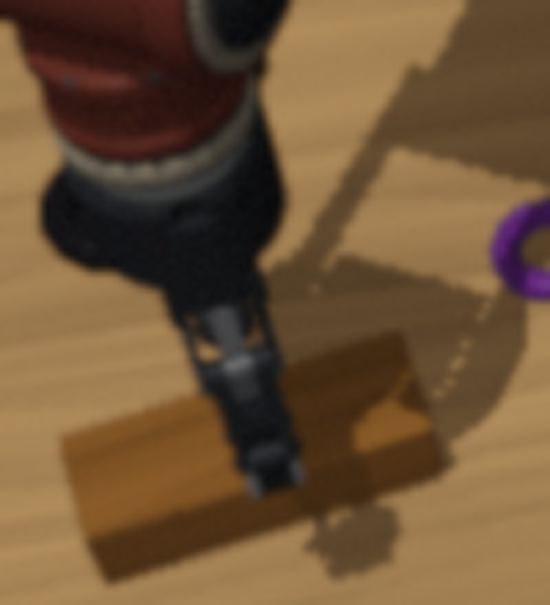

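>>> move_arm --rows '[{"tx":-0.004,"ty":-0.007,"tz":0.002,"ax":0.3,"ay":0,"az":0.5,"jaw":0},{"tx":0,"ty":0,"tz":0,"ax":0,"ay":0,"az":0,"jaw":0}]'

```text
time: 31.35
tool_pos: [0.4645, -0.1838, 0.0578]
tool_rot: [0.001, 0.636, 0.772, -0.0]
contact_force: [-0.1, -1.6, -0.8]
gripper_width: 0.999
```

```bash
python3 plan.py .4628 -.1832 .014 11
```

```text
t 31.35 pos [ 0.4645 -0.1838  0.0578] yawY 10.99 F [-0.1 -1.6 -0.8] w 0.999 j [-0.53 -0.07  2.04 -0.    1.17 -0.72]
rotvec deg [ 0.08  0.15 -0.01] n>= 1.0 | then shift mm [ 1.  -1.5 43.8] n>= 1.0
```

>>> move_arm --rows '[{"tx":0.001,"ty":-0.0015,"tz":0.007,"ax":0.1,"ay":0.1,"az":0,"jaw":0},{"tx":0,"ty":0,"tz":0.01,"ax":0,"ay":0,"az":0,"jaw":0},{"tx":0,"ty":0,"tz":0.01,"ax":0,"ay":0,"az":0,"jaw":0},{"tx":0,"ty":0,"tz":0.008,"ax":0,"ay":0,"az":0,"jaw":0},{"tx":0,"ty":0,"tz":0.004,"ax":0,"ay":0,"az":0,"jaw":0},{"tx":0,"ty":0,"tz":0,"ax":0,"ay":0,"az":0,"jaw":0}]'

```text
time: 31.95
tool_pos: [0.4628, -0.1838, 0.0162]
tool_rot: [0.001, 0.637, 0.771, -0.0]
contact_force: [0.2, 0.5, -0.2]
gripper_width: 0.998
```

```bash
python3 plan.py .4628 -.1832 .014 11
```

```text
t 31.95 pos [ 0.4628 -0.1838  0.0162] yawY 10.91 F [ 0.2  0.5 -0.2] w 0.998 j [-0.53 -0.01  2.06 -0.    1.09 -0.72]
rotvec deg [ 0.04  0.09 -0.09] n>= 1.0 | then shift mm [0.6 0.1 2.2] n>= 1.0
```

>>> move_arm --rows '[{"tx":0,"ty":0,"tz":0.002,"ax":0,"ay":0,"az":0,"jaw":50},{"tx":0,"ty":0,"tz":0,"ax":0,"ay":0,"az":0,"jaw":80},{"tx":0,"ty":0,"tz":0,"ax":0,"ay":0,"az":0,"jaw":120},{"tx":0,"ty":0,"tz":0,"ax":0,"ay":0,"az":0,"jaw":255},{"tx":0,"ty":0,"tz":0,"ax":0,"ay":0,"az":0,"jaw":255},{"tx":0,"ty":0,"tz":0,"ax":0,"ay":0,"az":0,"jaw":255}]'

```text
time: 32.55
tool_pos: [0.4632, -0.184, 0.0144]
tool_rot: [0.001, 0.637, 0.771, -0.0]
contact_force: [0.5, 0.2, -1.5]
gripper_width: 0.642
```

```bash
python3 plan.py .4628 -.1832 .014 11
```

```text
t 32.55 pos [ 0.4632 -0.184   0.0144] yawY 10.91 F [ 0.5  0.2 -1.5] w 0.642 j [-0.53 -0.    2.06 -0.    1.08 -0.72]
rotvec deg [ 0.08  0.12 -0.09] n>= 1.0 | then shift mm [ 0.9 -0.2  0.4] n>= 1.0
```

Gripped (0.642, consistent with 56 mm). Lifting.

>>> move_arm --rows '[{"tx":0,"ty":0,"tz":-0.005,"ax":0,"ay":0,"az":0,"jaw":255},{"tx":0,"ty":0,"tz":-0.015,"ax":0,"ay":0,"az":0,"jaw":255},{"tx":0,"ty":0,"tz":-0.03,"ax":0,"ay":0,"az":0,"jaw":255},{"tx":0,"ty":0,"tz":-0.03,"ax":0,"ay":0,"az":2,"jaw":255},{"tx":0,"ty":0,"tz":-0.01,"ax":0,"ay":0,"az":2.3,"jaw":255},{"tx":0,"ty":0,"tz":0,"ax":0,"ay":0,"az":0,"jaw":255}]'

```text
time: 33.15
tool_pos: [0.4605, -0.1823, 0.106]
tool_rot: [-0.002, 0.666, 0.746, -0.001]
contact_force: [0.4, -0.7, -3.1]
gripper_width: 0.642
```

```bash
python3 plan.py .648 -.012 .08 6.5
python3 - <<'E'
from h import *
grab('scene','sc18.png');crop('scene',90,150,210,280,4.5,'s18c.png')
E
```

```text
t 33.15 pos [ 0.4605 -0.1823  0.106 ] yawY 6.47 F [ 0.4 -0.7 -3.1] w 0.642 j [-0.53 -0.15  2.02 -0.    1.27 -0.64]
rotvec deg [-0.21 -0.12 -0.03] n>= 1.0 | then shift mm [148.  205.5  26. ] n>= 6.0
```

View pics/s18c.png

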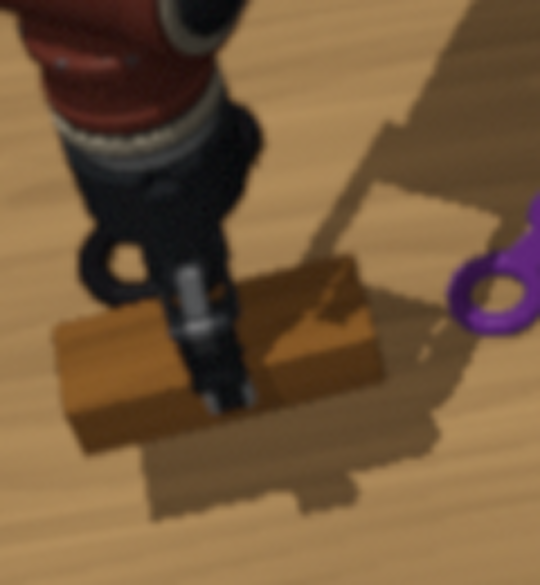

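The block is up. Its underside is at about 90 mm, so it clears the tin.

>>> move_arm --rows '[{"tx":0.011,"ty":0.015,"tz":0,"ax":-0.2,"ay":-0.1,"az":0,"jaw":255},{"tx":0.024,"ty":0.034,"tz":0,"ax":0,"ay":0,"az":0,"jaw":255},{"tx":0.024,"ty":0.034,"tz":0,"ax":0,"ay":0,"az":0,"jaw":255},{"tx":0.024,"ty":0.034,"tz":0.001,"ax":0,"ay":0,"az":0,"jaw":255},{"tx":0.024,"ty":0.034,"tz":0.003,"ax":0,"ay":0,"az":0,"jaw":255},{"tx":0.02,"ty":0.028,"tz":0.005,"ax":0,"ay":0,"az":0,"jaw":255},{"tx":0.012,"ty":0.016,"tz":0.005,"ax":0,"ay":0,"az":0,"jaw":255},{"tx":0.005,"ty":0.007,"tz":0.004,"ax":0,"ay":0,"az":0,"jaw":255},{"tx":0,"ty":0,"tz":0,"ax":0,"ay":0,"az":0,"jaw":255},{"tx":0,"ty":0,"tz":0,"ax":0,"ay":0,"az":0,"jaw":255}]'

```text
time: 34.2
tool_pos: [0.6424, -0.0087, 0.0706]
tool_rot: [-0.009, 0.664, 0.748, -0.006]
contact_force: [-0.4, -0.0, -2.6]
gripper_width: 0.641
```

```bash
python3 plan.py .648 -.012 .05 6.5
```

```text
t 34.2 pos [ 0.6424 -0.0087  0.0706] yawY 6.78 F [-0.4 -0.  -2.6] w 0.641 j [-0.13  0.25  1.67  0.    1.24 -0.25]
rotvec deg [-1.24 -0.35  0.28] n>= 1.0 | then shift mm [-4.   5.2 20.6] n>= 1.0
```

>>> move_arm --rows '[{"tx":-0.004,"ty":0.005,"tz":0.004,"ax":-1.2,"ay":-0.3,"az":0.3,"jaw":255},{"tx":0,"ty":0,"tz":0.008,"ax":0,"ay":0,"az":0,"jaw":255},{"tx":0,"ty":0,"tz":0.006,"ax":0,"ay":0,"az":0,"jaw":255},{"tx":0,"ty":0,"tz":0,"ax":0,"ay":0,"az":0,"jaw":255}]'

```text
time: 34.6
tool_pos: [0.6459, -0.0153, 0.0509]
tool_rot: [-0.0, 0.667, 0.745, -0.0]
contact_force: [-0.7, -0.3, -2.8]
gripper_width: 0.64
```

```bash
python3 plan.py .648 -.012 .03 6.5
python3 - <<'E'
from h import *
grab('scene','sc19.png');crop('scene',175,260,295,355,6.5,'s19c.png')
E
```

```text
t 34.6 pos [ 0.6459 -0.0153  0.0509] yawY 6.26 F [-0.7 -0.3 -2.8] w 0.64 j [-0.14  0.27  1.69 -0.    1.18 -0.25]
rotvec deg [-0.01  0.   -0.24] n>= 1.0 | then shift mm [ 3.1  2.5 20.9] n>= 1.0
```

View pics/s19c.png

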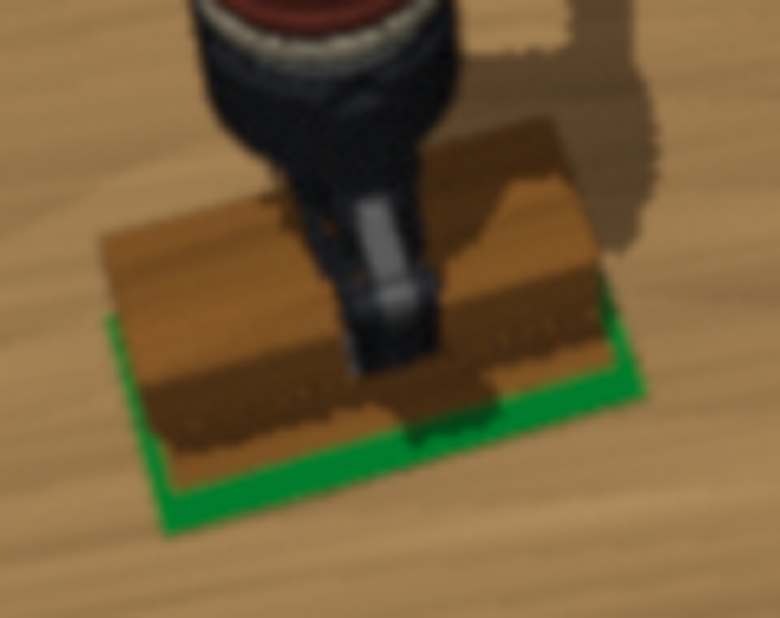

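```bash
python3 - <<'E'
from fit import *
P=rays('scene',up([(100,238),(548,117),(603,255),(142,385)],6.5,175,260),.0765)
A,B=.075,.028;L=np.array([[-A,B],[A,B],[A,-B],[-A,-B]])
r=least_squares(lambda q:(q[:2]+L@R2(q[2]).T-P).ravel(),[.64,-.01,1.7]);print((r.x[:2]*1000).round(1),np.degrees(r.x[2]).round(2),(r.fun.reshape(-1,2)*1000).round(1).tolist())
E
python3 plan.py .648 -.012 .03 6.5
```

```text
[647.6 -14.5] 96.52 [[-0.9, -1.0], [-1.8, 1.7], [1.1, 0.8], [1.5, -1.5]]
t 34.65 pos [ 0.6461 -0.0153  0.0513] yawY 6.26 F [-0.1  0.3 -1.9] w 0.643 j [-0.14  0.27  1.69 -0.    1.18 -0.25]
rotvec deg [ 0.01  0.01 -0.24] n>= 1.0 | then shift mm [ 3.1  2.2 21.3] n>= 1.0
```

>>> move_arm --rows '[{"tx":0.0035,"ty":0.003,"tz":0.005,"ax":0,"ay":0,"az":-0.2,"jaw":255},{"tx":0,"ty":0,"tz":0.008,"ax":0,"ay":0,"az":0,"jaw":255},{"tx":0,"ty":0,"tz":0.006,"ax":0,"ay":0,"az":0,"jaw":255},{"tx":0,"ty":0,"tz":0.002,"ax":0,"ay":0,"az":0,"jaw":255},{"tx":0,"ty":0,"tz":0,"ax":0,"ay":0,"az":0,"jaw":255}]'

```text
time: 35.15
tool_pos: [0.6493, -0.0112, 0.0289]
tool_rot: [0.001, 0.666, 0.746, 0.0]
contact_force: [0.3, -0.3, -3.0]
gripper_width: 0.642
```

```bash
python3 plan.py .6487 -.0115 .0195 6.5
```

```text
t 35.15 pos [ 0.6493 -0.0112  0.0289] yawY 6.48 F [ 0.3 -0.3 -3. ] w 0.642 j [-0.13  0.3   1.69 -0.    1.15 -0.24]
rotvec deg [ 0.06  0.02 -0.02] n>= 1.0 | then shift mm [-0.2 -0.7  9.4] n>= 1.0
```

>>> move_arm --rows '[{"tx":0,"ty":-0.0005,"tz":0.003,"ax":0,"ay":0,"az":0,"jaw":255},{"tx":0,"ty":0,"tz":0.003,"ax":0,"ay":0,"az":0,"jaw":255},{"tx":0,"ty":0,"tz":0.0015,"ax":0,"ay":0,"az":0,"jaw":255},{"tx":0,"ty":0,"tz":0.001,"ax":0,"ay":0,"az":0,"jaw":255}]'

```text
time: 35.55
tool_pos: [0.6492, -0.0113, 0.0202]
tool_rot: [0.001, 0.666, 0.746, 0.001]
contact_force: [-0.4, 0.4, -2.0]
gripper_width: 0.643
```

```bash
python3 plan.py .6487 -.0115 .0195 6.5
```

```text
t 35.55 pos [ 0.6492 -0.0113  0.0202] yawY 6.49 F [-0.4  0.4 -2. ] w 0.643 j [-0.13  0.31  1.69 -0.    1.13 -0.25]
rotvec deg [ 0.11  0.04 -0.01] n>= 1.0 | then shift mm [-0.2 -0.5  0.7] n>= 1.0
```

>>> move_arm --rows '[{"tx":0,"ty":0,"tz":0.001,"ax":0,"ay":0,"az":0,"jaw":255},{"tx":0,"ty":0,"tz":0.001,"ax":0,"ay":0,"az":0,"jaw":255}]'

```text
time: 35.75
tool_pos: [0.6493, -0.0112, 0.0194]
tool_rot: [0.001, 0.666, 0.746, 0.0]
contact_force: [-4.5, 1.5, 6.3]
gripper_width: 0.645
```

```bash
python3 plan.py .6487 -.0115 .0195 6.5
```

```text
t 35.75 pos [ 0.6493 -0.0112  0.0194] yawY 6.49 F [-4.5  1.5  6.3] w 0.645 j [-0.13  0.32  1.69 -0.    1.13 -0.24]
rotvec deg [ 0.06  0.03 -0.01] n>= 1.0 | then shift mm [-0.2 -0.6 -0.1] n>= 1.0
```

>>> move_arm --rows '[{"tx":0,"ty":0,"tz":0,"ax":0,"ay":0,"az":0,"jaw":80},{"tx":0,"ty":0,"tz":0,"ax":0,"ay":0,"az":0,"jaw":30},{"tx":0,"ty":0,"tz":0,"ax":0,"ay":0,"az":0,"jaw":0},{"tx":0,"ty":0,"tz":-0.015,"ax":0,"ay":0,"az":0,"jaw":0},{"tx":0,"ty":0,"tz":-0.03,"ax":0,"ay":0,"az":0,"jaw":0},{"tx":0,"ty":0,"tz":-0.04,"ax":0,"ay":0,"az":0,"jaw":0},{"tx":0,"ty":0,"tz":-0.04,"ax":0,"ay":0,"az":0,"jaw":0},{"tx":-0.02,"ty":-0.02,"tz":-0.02,"ax":0,"ay":0,"az":0,"jaw":0},{"tx":-0.03,"ty":-0.035,"tz":0,"ax":0,"ay":0,"az":0,"jaw":0},{"tx":-0.03,"ty":-0.035,"tz":0,"ax":0,"ay":0,"az":0,"jaw":0},{"tx":-0.03,"ty":-0.035,"tz":0,"ax":0,"ay":0,"az":0,"jaw":0},{"tx":-0.03,"ty":-0.035,"tz":0,"ax":0,"ay":0,"az":0,"jaw":0}]'

```text
time: 36.95
tool_pos: [0.5092, -0.1711, 0.1837]
tool_rot: [0.01, 0.662, 0.749, 0.005]
contact_force: [0.3, 0.0, 0.4]
gripper_width: 1.001
```

>>> move_arm --rows '[{"tx":-0.015,"ty":-0.015,"tz":0,"ax":0,"ay":0,"az":0,"jaw":0},{"tx":0,"ty":0,"tz":0,"ax":0,"ay":0,"az":0,"jaw":0},{"tx":0,"ty":0,"tz":0,"ax":0,"ay":0,"az":0,"jaw":0}]'

```text
time: 37.25
tool_pos: [0.4935, -0.1922, 0.1879]
tool_rot: [0.014, 0.665, 0.747, 0.005]
contact_force: [-0.4, 0.3, -0.3]
gripper_width: 0.996
```

```bash
python3 plan.py .46 -.15 .17;  python3 - <<'E'
from h import *
grab('scene','sc20.png');grab('top','tp20.png');crop('scene',185,280,285,350,7.5,'s20c.png')
crop('top',275,125,365,185,8,'t20c.png')
E
```

```text
t 37.25 pos [ 0.4935 -0.1922  0.1879] yawY 6.64 F [-0.4  0.3 -0.3] w 0.996 j [-0.51 -0.17  1.9   0.    1.38 -0.63]
rotvec deg [ 1.48  0.78 -0.01] n>= 1.0 | then shift mm [ 45.7 -28.4  17.9] n>= 2.0
```

View pics/sc20.png

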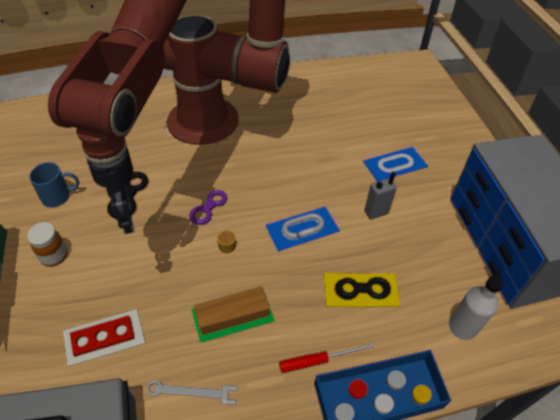

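View pics/tp20.png

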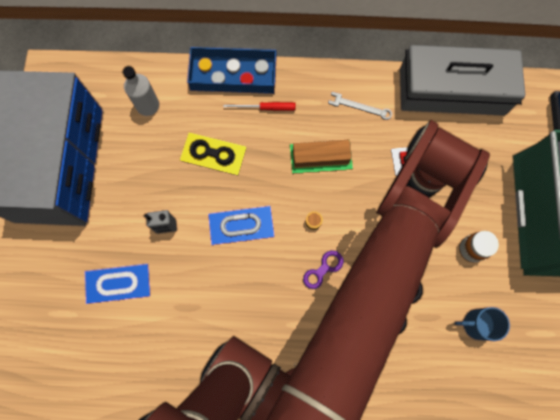

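View pics/s20c.png

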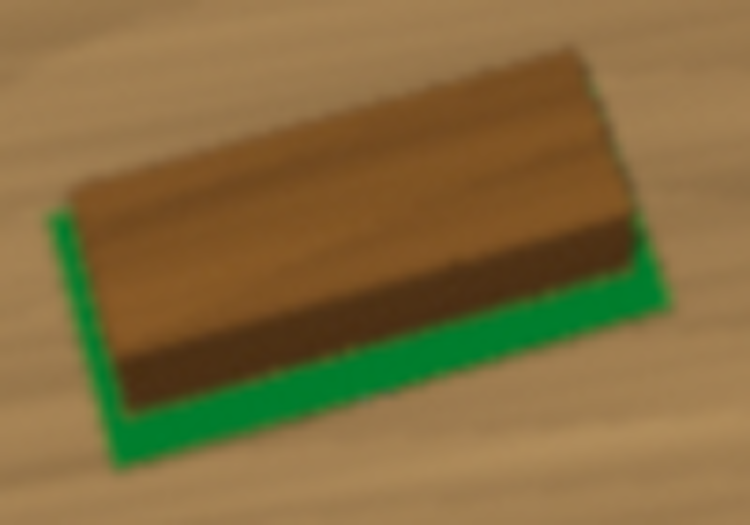

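View pics/t20c.png

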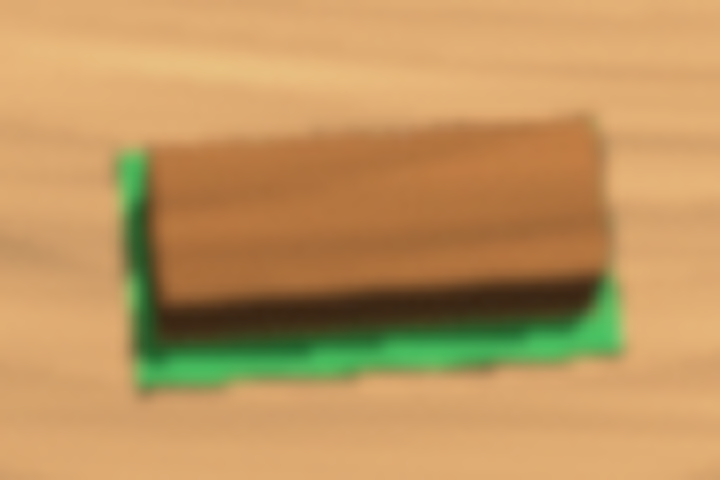

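Run:
```python
from fit import *
q=lambda n,p,s,x,y:rays(n,up(p,s,x,y),.005)*1000
m=q('scene',[(118,470),(672,308),(50,212)],7.5,185,280); b=q('scene',[(128,413),(635,265)],7.5,185,280)
e=(m[1]-m[0]);print('mat len',np.linalg.norm(e));e/=np.linalg.norm(e);n=np.array([-e[1],e[0]])
print('scene: along/perp of block front-bottom corners (ideal 7.5,14 / 157.5,14)',[( (x-m[0])@e, (x-m[0])@n) for x in b])
m=q('top',[(138,390),(622,352)],8,275,125);b=q('top',[(160,340),(590,318)],8,275,125)
e=(m[1]-m[0]);print('mat len',np.linalg.norm(e));e/=np.linalg.norm(e);n=np.array([-e[1],e[0]])
print('top',[( (x-m[0])@e, (x-m[0])@n) for x in b])
t=rays('top',up([(150,148),(590,118),(608,277),(165,302)],8,275,125),.045)
s=rays('scene',up([(72,187),(575,48),(633,213),(118,355)],7.5,185,280),.045)
print('block top',(t.mean(0)*1000).round(1),'scene',(s.mean(0)*1000).round(1))
crop('top',190,195,290,255,7.5,'t20d.png')
```

```text
mat len 161.9676572714585
scene: along/perp of block front-bottom corners (ideal 7.5,14 / 157.5,14) [(np.float64(6.811108255354527), np.float64(15.879703126701628)), (np.float64(156.25747814964464), np.float64(16.191617435667496))]
mat len 163.08949432810022
top [(np.float64(8.934273081557002), np.float64(16.898766307482717)), (np.float64(153.77733398922038), np.float64(12.807593092467652))]
block top [646.2 -12.3] scene [651.2 -10.6]
```

The block is centred within about 1–2 mm. The tin at top (314,220) and the radio at (160,221) have not moved, and the arm is clear. Handing in.

```bash
python3 -c "
from h import *
print(manip.job_done())"
```

```text
the job is handed in; nothing more can be done
None
```

I took the pile apart from the top down and set each piece on its own mat, handing the job in at about 37 s of the 120 s allowed. The order was carabiner, then descender (the smaller black one), red plate, wooden block. The carabiner went on the oval mat nearer the base. Each piece was lowered until the force reading showed contact before I opened the jaws.

| Piece | Placement check (average of both cameras) |
|---|---|
| Carabiner | about 1 mm off centre, angle within about 2° |
| Descender | about 1.5 mm off centre, angle within 1° |
| Plate | about 2 mm off centre, angle within 0.5° |
| Block | about 1–2 mm off centre, aligned with the outline |

- **Bystanders:** in the last pictures the tin and radio looked to be where they started. The arm was parked clear with the jaws open.
- **Camera disagreement:** the two cameras differed by about 2–5 mm in absolute position, so I averaged them. For the plate, the scene camera alone put it about 3–4 mm off, while the top camera and the margins in the picture showed it centred.
- **Descender grip:** the jaws stopped at about 31 mm, not the neck's 22 mm. I took this to mean the pads bore on the shoulders of both rings. It held and stayed level throughout.

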